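Mesh the polishing drum onto its inclined drive and switch it on

TASK

Take the blue polishing drum by its black handle and fit it on the leaning drive spindle: turn it until the grooves underneath mesh with the spindle's teeth, and keep hold of it while you push it fully home, flat on the drive flange. Then, with the drum home, throw the red-knobbed switch lever all the way over to its other side. Leave the powder jar, the glass and the plaster jaw model where they stand.

Things in the scene. Friction and masses are not known exactly. Their poses are not given: they have to be found in the camera images.
- drum_center (a point): Centre of the loose polishing drum, half-way up its 120 mm overall height: blue round body of 100 mm diameter with white lid, 80 mm tall, and a black bar handle 40 mm tall on top. 0.25 to 0.5 kg. z points along the drum's axis up out of the lid, x along the handle. Its underside is 60 mm below this point. Stands upright on the bench at first.
- drum_handle (a point): Centre of the drum's black bar handle, 40 mm above drum_center along the drum's z, same axes: the bar is 70 mm long along x, 18 mm thick along y and 40 mm tall along z, its foot on the flat lid 20 mm below this point.
- drum_socket (a point): Centre of the drum's underside, same axes as drum_center: a recess of 56 mm diameter, 36 mm deep, with six inward steel teeth 9 mm wide and 22 mm deep that leave a 31 mm bore. The six open grooves between them lie at 0, 60, 120 .. degrees from the drum's x, so one pair lies in line with the handle; a white stripe on the drum's side marks each groove.
- spindle_seat (a point): Centre of the top of the drive flange (dark steel, 88 mm diameter), where the drum's underside rests when home: drum_center is then 60 mm from here along z. z points out along the spindle's axis, which leans 25 degrees from vertical; x points at one of the six teeth and turns with the spindle. The spindle may stand at any angle and friction keeps it there (0.3 N m turns it).
- spindle_nose (a point): End of the spindle, 32 mm from spindle_seat along z, same axes. Steel core 28 mm diameter and 20 mm tall, then a nose tapering to 12 mm. Round it six brass round-nosed teeth, 20 mm tall, 8 mm thick, centred 20 mm from the axis at 0, 60, 120 .. degrees from x. Meshed, about 1.5 mm play each side of a tooth; unmeshed, the drum stops about 20 mm short of home.
- unit: The fixed inclined drive unit: white 220 x 150 mm base plate, 15 mm thick, with a grey finned motor between two white cheeks. Origin on the bench beneath the flange centre, which is 120 mm up; the base plate reaches from x -80 to +140 mm and y -75 to +75 mm. The spindle leans towards this body's -x, which faces roughly towards the robot.
- drive_lever_base: White block of the drive switch, 70 x 50 x 25 mm (x, y, z), fixed to the bench on one side or the other of the drive unit. Origin at the middle of its underside. The lever turns about an axis along this body's y, 22 mm above the origin, and swings towards this body's +x when thrown.
- drive_lever_tip (a point): Centre of the red ball knob (26 mm diameter) on the end of the switch lever, 80 mm from its pivot; rod 10 mm thick. It moves about 77 mm towards the block's +x as the lever is thrown.
- drive_lever (a joint): Angle of the switch lever: 0 = off, leaning 0.5 rad from vertical towards its block's -x; 1.0 = on, fully over, leaning 0.5 rad towards +x. It stays where it is left; under 2 N at the knob moves it.
- powder_jar: Bystander: clear powder jar with white cap, 60 mm diameter, 70 mm tall, beside the drive unit on the side opposite to the switch. Origin at the middle of its underside.
- water_glass: Bystander: empty glass, 72 mm diameter, 75 mm tall. Origin at the middle of its underside.
- jaw_model: Bystander: white plaster jaw model, about 76 x 72 mm and 36 mm tall. Origin on its underside.
Mind the look-alikes: they are no part of the job. Of the things that look like the part that bears drum_center, take the one that is farthest to the robot's left at the start.

How it is judged:
On the way, in this order (a step that is already met when the one before it is completed fails the run):
1. the drum is meshed and pushed fully home on the flange (within 3.5 mm) while the fingers are still on it (z of drum_center in the frame of spindle_seat between 0.056 and 0.0635 m and angle between the z axis of drum_center and the z axis of spindle_seat, either way round below 0.06 rad and x of drum_center in the frame of spindle_seat between -0.006 and 0.006 m and y of drum_center in the frame of spindle_seat between -0.006 and 0.006 m and angle between drum_center's own z axis and vertical below 1 rad and contact force between the fingers and drum above 0.5 N), for 0.2 s.
2. then the switch lever is thrown over (past 0.8 rad) (z of drum_center in the frame of spindle_seat between 0.056 and 0.0635 m and angle between the z axis of drum_center and the z axis of spindle_seat, either way round below 0.06 rad and x of drum_center in the frame of spindle_seat between -0.006 and 0.006 m and y of drum_center in the frame of spindle_seat between -0.006 and 0.006 m and angle between drum_center's own z axis and vertical below 1 rad and value of joint drive_lever above 0.8 rad), for 0.2 s.
At the end, for the whole second after the job is handed in: The drum rests meshed on the spindle, upright way round, its underside within 3.5 mm of the flange and square to it within 0.06 rad, at rest, and the lever is past 0.8 rad (all of step 2 and linear speed of drum below 0.01 m/s); the robot touches nothing.
It fails at once if the powder jar is shifted more than 30 mm or tipped (distance of powder_jar from where it was at the start of the episode above 0.03 m or angle between powder_jar's own z axis and vertical above 0.5 rad).
It fails at once if the glass is shifted more than 30 mm or tipped (distance of water_glass from where it was at the start of the episode above 0.03 m or angle between water_glass's own z axis and vertical above 0.5 rad).
It fails at once if the plaster jaw model is shifted more than 30 mm or tipped (distance of jaw_model from where it was at the start of the episode above 0.03 m or angle between jaw_model's own z axis and vertical above 0.5 rad).
It also fails if it takes over 58 s, if anything falls off the work surface, if the arm or the gripper's body presses on something with over 40 N, if the wrist force passes 120 N, or if a joint passes its speed limit or range.

ROBOT

A 7-joint arm with a two-finger parallel gripper is mounted at the origin on the work surface. World frame = base frame: x ahead of the robot, y to its left, z up, the work surface at z = 0. Lengths are in m, angles in rad, forces in N, time in s.
With the tool pointing down it reaches from about 0.4 to 0.875 m from the base axis. Payload 19.3 kg.
Tool frame: the origin (TCP) lies midway between the tips of the shut fingers; the grasp point (between the pads) lies 19 mm behind it; z points along the fingers, y is the direction in which the jaws open and shut (so a half turn about z gives the same grasp; the last joint's range is limited). The gripper opens to 85 mm and grips with 20 to 120 N. Pads are 22 mm wide; open, the fingers measure 114 mm over their backs; the gripper's body (76 mm by 85 mm) begins 54 mm behind the grasp point. The pads swing forward as they close: fully open they stand 13 mm farther back than shut.
Start: joints at [1.049, 0.521, -0.036, 1.599, 0.021, 1.021, -0.113], TCP at [0.273, -0.562, 0.231] pointing down, gripper open.
Joint ranges: [-2.91, 2.91], [-0.3, 2.13], [-1.5, 1.42], [0.17, 2.43], [-1.26, 4.41], [0.16, 1.93], [-2.52, 2.52]. Speed limits (rad/s): [1.89, 1.89, 2.39, 2.39, 3.01, 3.01, 3.01].

INTERFACE

Orientations are given as [roll, pitch, yaw] about the fixed x, y, z axes, in that order (R = Rz(yaw) Ry(pitch) Rx(roll)).
In Python, from workcell import telemetry, cams, workorder gives the robot as it stands. The module is installed in compiled form; this text tells all that it offers.
- The arm moves only by the tool apply_moves, never from a script. Its argument "steps" is a list of rows, each a list of 4 numbers: the shift along the tool's x, y, z in cm, then the turn about the tool's z in rad. A call has exactly 10 rows; each row is the pose to reach, as a shift and turn from the pose commanded when the call began, along the tool's axes at that moment; what a row does not reach only later rows make up. A row lasts 1/12 s, in which the tool goes at most 41.7 mm and 7.16 degrees, less where a joint would pass 70% of its speed; a pose out of reach is approached as far as the arm can. A call with a gripper value outside its range is refused whole. "claw" is the closure, from 0 (fully open) to 1 (shut), set as the call begins (left out, the last holds). The fingers move at their own pace and stop on an object; "force" is the grip in N (left out, the last holds). Time passes only in rows, so rows that repeat a pose let the fingers close, or fill a call up. It gives the time, the measured TCP pose, the force and the opening at its end, in the units of the state.
- telemetry.observe(): the state, without advancing time (a new reading comes with each control period).
- cams.grab_frame(name): name is "side" or "top"; returns a dict with "color" (480x640x3 uint8, red, green, blue), "mtx" (3x3 intrinsics, pixels), "eye" and "orientation" of the camera in the world. Camera axes: x right, y down, z forward; pixel columns grow to the right and rows downward; lengths in m; the calibration is good to about 2 mm. A picture is of the moment at which its call begins. There is no depth.
- workorder.job_done(): hands the job in, once; it reports no verdict.
Trained networks look in the newest picture that a camera, given by its name, has taken for a name from the list of things; names that differ only in an ending like _2 or _b are one class to them, and where a whole thing is asked for, a point or a joint stands for the part that bears it (a point fixed in the world has none). Each returns a list of dicts, best first, with "score" (0 to 1); they miss things now and then, are a little off and sometimes report something else, mostly with a low value. They report only what shows in the picture. A call takes as long as a camera call. They do not tell look-alikes from the thing itself.
- cams.find_in(camera, name): "box" ([left, top, width, height] in pixels, round what is visible of it).
- cams.pinpoint(camera, name): "uv" ([column, row] in pixels: a listed point, or the origin of a listed thing).
The state is a dict: "clock": time; "qpos": joint angles; "qd": joint speeds; "joint_efforts": joint torques, N m; "position": TCP position; "tool_rot": TCP orientation; "force": force on the tool from outside, world axes, zero at the start; "moment": the same for the moment, N m; "grip_width": finger opening in m.
Only numpy, scipy, OpenCV 4.12 (cv2) and the standard library are available. Lean on these libraries where they do the work, as an engineer would, in place of code of your own. Each camera call takes 0.05 s, during which the arm holds its last target. There are 200 camera calls.

## Working session

There is one attempt and no reset: what is moved stays moved. The work goes in short steps, Python scripts to look and compute and a tool call to move; the robot and the scene stay as the last step left them, time stands still between calls to the robot, and variables do not carry over. Pictures are saved under pics/ and viewed, about 8 in all and at most 12, crops included, and the job is handed in when it is done.

Besides the shell and the picture viewer there is one more tool, called by a JSON object that holds its "method" and its "body", one argument or row to a line. apply_moves: Moves the arm, as the interface text tells. Its arguments: {"type":"object","properties":{"steps":{"type":"array"},"claw":{"type":"number"},"force":{"type":"number"}},"required":["steps"]}

```bash
mkdir -p pics; python3 - <<'E'
from workcell import telemetry, cams
import cv2, numpy as np
s=telemetry.observe(); print({k:np.round(v,3).tolist() for k,v in s.items()})
for c in("side","top"):
    f=cams.grab_frame(c); cv2.imwrite(f"pics/{c}0.png",f["color"][:,:,::-1]); np.savez(f"{c}0.npz",**f)
    print(c,np.array(f["mtx"]).round(1).tolist(),np.round(f["eye"],4).tolist(),np.round(f["orientation"],4).tolist())
    for n in "drum_center drum_handle drum_socket spindle_seat spindle_nose unit drive_lever_base drive_lever_tip powder_jar water_glass jaw_model".split():
        print(n,[(np.round(d["uv"],1).tolist(),round(d["score"],2)) for d in cams.pinpoint(c,n)][:4])
E
```

```text
{'clock': 0.0, 'qpos': [1.049, 0.522, -0.036, 1.6, 0.021, 1.021, -0.113], 'qd': [0.002, 0.0, 0.002, -0.001, 0.0, -0.0, 0.001], 'joint_efforts': [0.002, -92.71, 1.981, -36.992, 0.018, 0.008, 0.0], 'position': [0.273, -0.562, 0.231], 'tool_rot': [-3.14, 0.0, 0.452], 'force': [-0.56, 0.079, 0.056], 'moment': [0.061, 0.028, 0.06], 'grip_width': 0.085}
side [[452.1, 0.0, 306.4], [0.0, 452.1, 241.0], [0.0, 0.0, 1.0]] [0.4649, 0.724, 0.8029] [-2.3605, -0.0098, -3.0572]
drum_center [([404.3, 324.3], 0.93), ([315.2, 243.6], 0.64), ([320.7, 363.1], 0.59)]
drum_handle [([316.6, 230.2], 0.95), ([405.9, 312.4], 0.94), ([325.2, 351.1], 0.58)]
drum_socket [([400.6, 342.9], 0.82), ([313.6, 256.0], 0.72), ([305.7, 206.4], 0.51)]
spindle_seat [([237.2, 209.8], 0.86)]
spindle_nose [([241.7, 194.8], 0.56)]
unit [([238.0, 241.3], 0.74)]
drive_lever_base [([276.9, 304.5], 0.56)]
drive_lever_tip [([291.0, 285.7], 0.47)]
powder_jar [([301.8, 205.7], 0.56)]
water_glass [([191.6, 315.2], 0.65)]
jaw_model [([214.5, 409.2], 0.73)]
top [[440.8, 0.0, 319.0], [0.0, 440.8, 239.2], [0.0, 0.0, 1.0]] [0.4262, 0.0375, 0.8734] [-2.9946, 0.0257, -1.5687]
drum_center [([187.5, 283.4], 0.79), ([352.1, 264.1], 0.71), ([239.9, 374.8], 0.68)]
drum_handle [([357.7, 265.1], 0.98), ([234.3, 374.3], 0.88), ([180.8, 279.7], 0.65)]
drum_socket [([179.8, 284.8], 0.22)]
spindle_seat [([385.7, 155.9], 0.74), ([182.3, 280.0], 0.19)]
spindle_nose [([384.9, 159.3], 0.8), ([387.8, 151.6], 0.25)]
unit [([374.6, 175.0], 0.95)]
drive_lever_base [([280.6, 231.6], 0.82)]
drive_lever_tip [([271.0, 241.9], 0.49)]
powder_jar [([454.2, 243.9], 0.68)]
water_glass [([261.6, 150.1], 0.92)]
jaw_model [([171.5, 189.6], 0.94)]
```

View pics/side0.png

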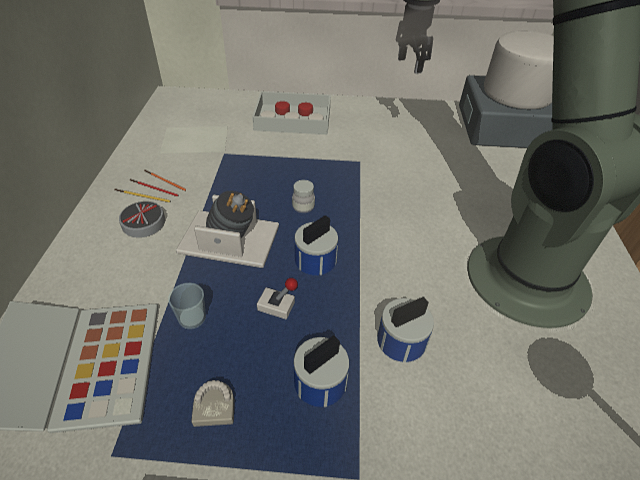

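View pics/top0.png

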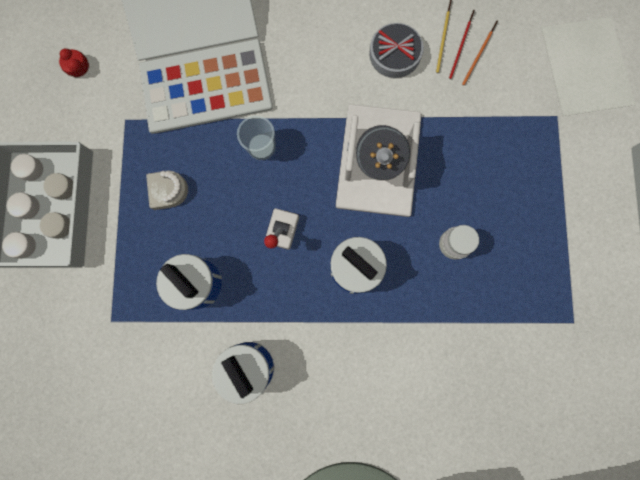

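Both views agree on the layout. The target is the leftmost drum: top view (187,283), side view (321,363). The spindle is near (385,156) in the top view, with its six brass teeth visible. The lever knob is at (271,241). Next I'll triangulate these and crop in on the spindle.

```bash
cat > h.py <<'E'
import numpy as np, cv2
from scipy.spatial.transform import Rotation as R
from scipy.optimize import least_squares
def load(c,n=0): return dict(np.load(f"{c}{n}.npz"))
def proj(f,P):
    Rm=R.from_euler("xyz",f["orientation"]).as_matrix()
    p=(np.atleast_2d(P)-f["eye"])@Rm; q=p@np.array(f["mtx"]).T; return q[:,:2]/q[:,2:]
def ray(f,uv):
    Rm=R.from_euler("xyz",f["orientation"]).as_matrix()
    d=Rm@np.linalg.inv(f["mtx"])@[*uv,1]; return f["eye"],d/np.linalg.norm(d)
def tri(fs,uvs):
    A=0;b=0
    for f,uv in zip(fs,uvs):
        o,d=ray(f,uv);M=np.eye(3)-np.outer(d,d);A=A+M;b=b+M@o
    X=np.linalg.solve(A,b); return X,[np.linalg.norm(proj(f,X)[0]-uv).round(1) for f,uv in zip(fs,uvs)]
def onz(f,uv,z):
    o,d=ray(f,uv); return o+d*(z-o[2])/d[2]
E
python3 - <<'E'
from h import *
s,t=load("side"),load("top"); fs=[s,t]
for n,a,b in [("drumc",(320.7,363.1),(187.5,283.4)),("handle",(325.2,351.1),(180.8,279.7)),("seat",(237.2,209.8),(385.7,155.9)),("nose",(241.7,194.8),(384.9,159.3)),("unit",(238,241.3),(374.6,175)),("lbase",(276.9,304.5),(280.6,231.6)),("ltip",(291,285.7),(271,241.9)),("jar",(301.8,205.7),(454.2,243.9)),("glass",(191.6,315.2),(261.6,150.1))]:
    X,e=tri(fs,[a,b]); print(n,X.round(4),e)
def crop(f,c,w,h,k): return cv2.resize(f["color"][int(c[1])-h:int(c[1])+h,int(c[0])-w:int(c[0])+w,::-1],None,fx=k,fy=k,interpolation=cv2.INTER_CUBIC)
a=crop(t,(380,160),50,60,5);b=crop(s,(235,225),60,60,5);a=cv2.resize(a,(500,600))
cv2.imwrite("pics/sp.png",np.hstack([a[:,:500],cv2.resize(b,(600,600))[:, 100:400]]))
a=crop(t,(187,283),40,40,5);b=crop(s,(321,368),40,40,5);cv2.imwrite("pics/dr.png",np.hstack([a,b]))
E
```

```text
drumc [0.4657 0.3013 0.0624] [np.float64(0.9), np.float64(0.9)]
handle [0.4647 0.3003 0.1036] [np.float64(2.3), np.float64(2.3)]
seat [ 0.6915 -0.0637  0.0963] [np.float64(1.3), np.float64(1.8)]
nose [ 0.6711 -0.0556  0.1486] [np.float64(0.1), np.float64(0.2)]
unit [ 0.6913 -0.0534 -0.0017] [np.float64(1.2), np.float64(1.5)]
lbase [0.5706 0.1367 0.0067] [np.float64(0.3), np.float64(0.3)]
ltip [0.5382 0.1449 0.0851] [np.float64(0.1), np.float64(0.1)]
jar [ 0.5476 -0.2103 -0.0066] [np.float64(0.4), np.float64(0.5)]
glass [0.7454 0.1793 0.0026] [np.float64(1.8), np.float64(1.9)]
```

View pics/sp.png

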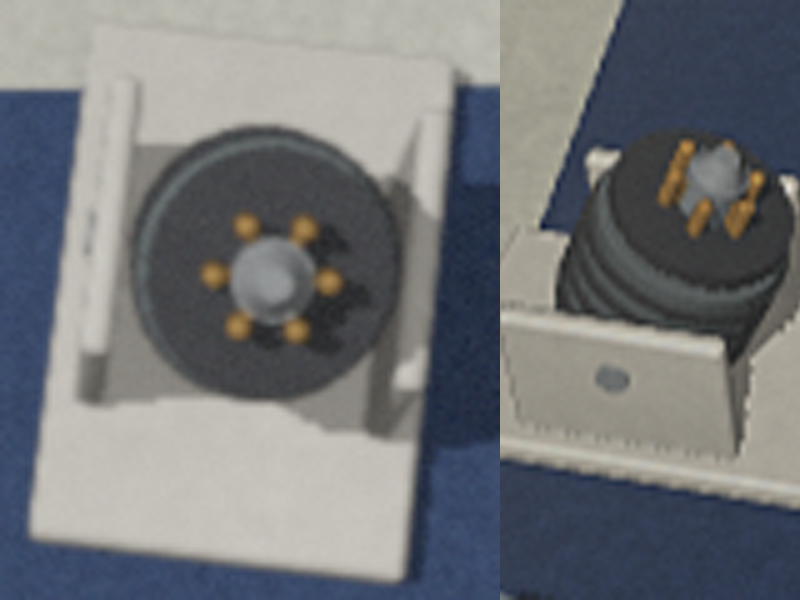

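View pics/dr.png

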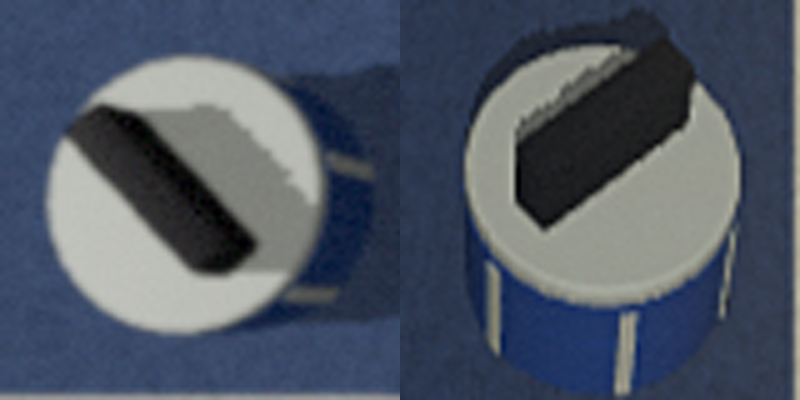

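The teeth, the plate corners and the handle bar are all clear in the crops. I'll fit the unit pose, tooth phase and drum pose to these features.

```bash
cat >> h.py <<'E'
def spin(u,a): # seat rotation: unit yaw u, tooth phase a
    return R.from_euler("z",u)*R.from_euler("y",-np.deg2rad(25))*R.from_euler("z",a)
def barfit(views,x0,tilt=None,verbose=True):
    """views: list of (f, mask). fit x,y,yaw of upright drum by handle silhouettes"""
    from scipy.optimize import minimize
    B=np.array([[i,j,k] for i in(-.035,.035) for j in(-.009,.009) for k in(-.02,.02)])
    def cost(p):
        P=R.from_euler("z",p[2]).apply(B)+[p[0],p[1],.1+(p[3] if len(p)>3 else 0)]
        c=0
        for f,m in views:
            q=(proj(f,P)*8).astype(np.int32); h=np.zeros(m.shape,np.uint8)
            # supersample through shift bits
            cv2.fillConvexPoly(h,cv2.convexHull((proj(f,P)*16).astype(np.int32)),255,cv2.LINE_AA,4)
            c+=np.abs(h/255.-m).sum()/m.sum()
        return c
    S=np.array([x0]+[np.array(x0)+d for d in np.diag([.006,.006,.15,.01][:len(x0)])])
    r=minimize(cost,x0,method="Nelder-Mead",options=dict(initial_simplex=S,maxiter=600,xatol=1e-5,fatol=1e-5)); return r.x,r.fun
def blackmask(f,c,w):
    m=np.zeros(f["color"].shape[:2],np.uint8); u,v=map(int,c); g=f["color"].max(2)
    m[v-w:v+w,u-w:u+w]=(g[v-w:v+w,u-w:u+w]<60); n,l,st,_=cv2.connectedComponentsWithStats(m)
    return (l==1+np.argmax(st[1:,4])).astype(float)
E
python3 - <<'E'
from h import *
s,t=load("side"),load("top")
cor=np.array([(97,25),(455,68),(407,580),(32,538)])/5+[330,100]
th=np.array([(246,226),(305,229),(330,281),(296,331),(239,327),(214,275)])/5+[330,100]
for flip in (0,1):
  best=None
  for a0 in np.deg2rad([0,15,30,45]):
    for sgn in range(6):
      def f(p):
        x,y,u,a=p;O=np.array([x,y,0])
        C=R.from_euler("z",u).apply([[.14,.075,.015],[.14,-.075,.015],[-.08,-.075,.015],[-.08,.075,.015]])+O
        S=spin(u,a); T=S.apply([[.02*np.cos(k),.02*np.sin(k),.018] for k in -np.arange(6)*np.pi/3])+O+[0,0,.12]
        return np.r_[(proj(t,C)-cor).ravel(),2*(proj(t,T)-np.roll(th,sgn,0)).ravel()]
      r=least_squares(f,[.69,-.055,0,a0])
      if best is None or r.cost<best[0].cost: best=(r,f)
  r,f=best;print(r.x.round(4),np.rad2deg(r.x[2:]),r.cost);print(f(r.x).reshape(-1,2).round(1).tolist());break
m1,m2=blackmask(s,(322,354),32),blackmask(t,(180,281),30);print(m1.sum(),m2.sum())
for y0 in(.8,-.8):print(barfit([(s,m1),(t,m2)],[.466,.301,y0]),barfit([(s,m1),(t,m2)],[.466,.301,y0,0.]))
E
```

```text
[ 0.6886 -0.0574 -0.1266  2.682 ] [ -7.25457418 153.6650073 ] 7.891971369181045
[[-0.8, -2.1], [0.5, -2.6], [-0.5, -0.3], [-0.9, -1.0], [-26.4, 39.7], [-46.4, -1.8], [-19.6, -41.5], [26.5, -38.8], [46.4, 2.9], [20.2, 42.1]]
856.0 509.0
(array([0.4669523 , 0.30280957, 0.89547103]), np.float64(0.7024434829474084)) (array([ 0.46672807,  0.30206443,  0.89941498, -0.00252397]), np.float64(0.6925352631918125))
(array([0.46692842, 0.30286187, 0.90098062]), np.float64(0.7035499275817041)) (array([ 0.46684736,  0.30281565,  0.89721488, -0.00196467]), np.float64(0.6936877185554646))
```

```bash
cat >> h.py <<'E'
def go(*wps,yaw0=None):
    """print tool-axis shifts (cm) & turn (rad) for world waypoints (x,y,z,yawdeg) from current pose"""
    from workcell import telemetry
    st=telemetry.observe(); p=np.array(st["position"]); Rm=R.from_euler("xyz",st["tool_rot"])
    y=Rm.as_euler("xyz")[2]
    print("t",round(st["clock"],2),"at",p.round(4),"rpy",np.rad2deg(Rm.as_euler("xyz")).round(2),"F",np.round(st["force"],1),"w",round(st["grip_width"],4),"q7",round(st["qpos"][6],2))
    for w in wps:
        d=Rm.inv().apply(np.array(w[:3])-p)*100; turn=-(np.deg2rad(w[3])-y); print(w,d.round(2),round((turn+np.pi)%(2*np.pi)-np.pi,3),"raw",round(turn,3))
E
python3 -c "
from h import *
go((.47,-.3,.231,65),(.5,-.15,.231,85))"
```

```text
t 1.2 at [ 0.2728 -0.5623  0.2313] rpy [-180.     -0.     25.88] F [0.5 0.1 0.2] w 0.0855 q7 -0.11
(0.47, -0.3, 0.231, 65) [ 29.19 -14.99   0.03] -0.683 raw -0.683
(0.5, -0.15, 0.231, 85) [ 3.844e+01 -2.718e+01  3.000e-02] -1.032 raw -1.032
```

{"method": "apply_moves", "body": {
  "steps": [
    [3.7, -1.9, 0, -0.1],
    [7.3, -3.8, 0, -0.2],
    [11, -5.6, 0, -0.3],
    [14.6, -7.5, 0, -0.4],
    [18.3, -9.4, 0, -0.5],
    [22, -11.3, 0, -0.6],
    [25.6, -13.1, 0, -0.7],
    [29.2, -15, 0, -0.8],
    [31.5, -18.2, 0, -0.9],
    [33.8, -21.5, 0, -1.0]
  ],
  "claw": 0,
  "force": 30
}}

```text
clock: 2.03
position: [0.4838, -0.2195, 0.2312]
tool_rot: [3.141, -0.0, 1.457]
force: [0.7, 0.7, 1.2]
grip_width: 0.0854
```

```bash
python3 -c "
from h import *
go((.5,.1,.231,130),(.467,.3025,.19,141.4))"
```

```text
t 2.03 at [ 0.4838 -0.2195  0.2312] rpy [ 1.7998e+02 -1.0000e-02  8.3480e+01] F [0.7 0.7 1.2] w 0.0854 q7 0.04
(0.5, 0.1, 0.231, 130) [ 3.193e+01 -2.020e+00  2.000e-02] -0.812 raw -0.812
(0.467, 0.3025, 0.19, 141.4) [51.67 -7.6   4.12] -1.011 raw -1.011
```

{"method": "apply_moves", "body": {
  "steps": [
    [4, -0.3, 0, -0.1],
    [8, -0.5, 0, -0.2],
    [12, -0.8, 0, -0.3],
    [16, -1, 0, -0.4],
    [20, -1.3, 0, -0.5],
    [24, -1.5, 0, -0.6],
    [28, -1.8, 0, -0.7],
    [32, -2, 0, -0.8],
    [36, -3.2, 0, -0.9],
    [40, -4.4, 0, -1.0]
  ]
}}

```text
clock: 2.87
position: [0.4866, 0.1827, 0.2314]
tool_rot: [3.141, 0.0, 2.456]
force: [1.4, 0.0, 0.3]
grip_width: 0.0853
```

```bash
python3 -c "
from h import *
go((.467,.3025,.2,141.4),(.467,.3025,.14,141.4))"
```

```text
t 2.87 at [0.4866 0.1827 0.2314] rpy [1.7998e+02 1.0000e-02 1.4072e+02] F [1.4 0.  0.3] w 0.0853 q7 0.1
(0.467, 0.3025, 0.2, 141.4) [9.1  8.03 3.14] -0.012 raw -0.012
(0.467, 0.3025, 0.14, 141.4) [9.1  8.03 9.14] -0.012 raw -0.012
```

{"method": "apply_moves", "body": {
  "steps": [
    [3, 2.7, 1, -0.012],
    [6, 5.3, 2, -0.012],
    [9.1, 8, 3.1, -0.012],
    [9.1, 8, 5, -0.012],
    [9.1, 8, 7, -0.012],
    [9.1, 8, 9, -0.012],
    [9.1, 8, 9, -0.012],
    [9.1, 8, 9, -0.012],
    [9.1, 8, 9, -0.012],
    [9.1, 8, 9, -0.012]
  ]
}}

```text
clock: 3.7
position: [0.4683, 0.3008, 0.1426]
tool_rot: [3.14, 0.001, 2.463]
force: [-0.9, -0.7, -0.6]
grip_width: 0.0854
```

```bash
cat >> h.py <<'E'
def snap(n,*boxes):
    from workcell import cams
    out=[]
    for c,(u,v,w) in zip(("side","top"),boxes):
        f=cams.grab_frame(c); np.savez(f"{c}{n}.npz",**f)
        i=f["color"][max(v-w,0):v+w,max(u-w,0):u+w,::-1]; out.append(cv2.resize(i,(400,400),interpolation=cv2.INTER_CUBIC))
    cv2.imwrite(f"pics/n{n}.png",np.hstack(out))
E
python3 -c "
from h import *
go((.467,.3025,.078,141.4)); snap(1,(321,340,70),(180,281,70))"
```

```text
t 3.7 at [0.4683 0.3008 0.1426] rpy [1.7990e+02 3.0000e-02 1.4113e+02] F [-0.9 -0.7 -0.6] w 0.0854 q7 -0.2
(0.467, 0.3025, 0.078, 141.4) [0.21 0.04 6.46] -0.005 raw -0.005
```

View pics/n1.png

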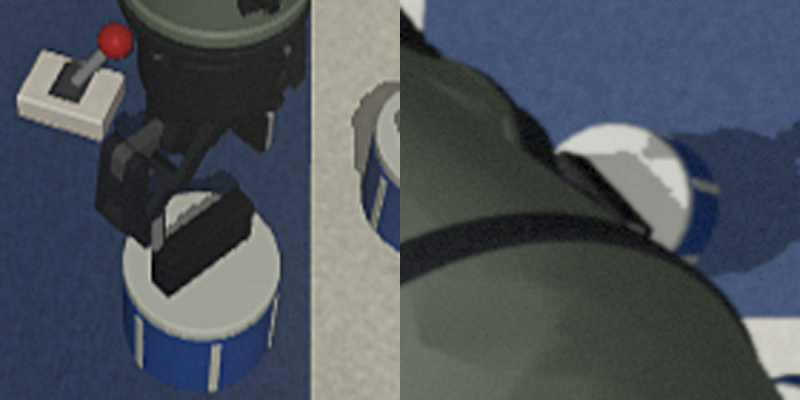

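The side crop shows the open left finger just off the bar's end (about (150,230) in the crop) and the jaws in line with the bar. The top view is blocked by the arm. I'll descend and close.

{"method": "apply_moves", "body": {
  "steps": [
    [0.2, 0, 1.5, -0.005],
    [0.2, 0, 3, -0.005],
    [0.2, 0, 4, -0.005],
    [0.2, 0, 5, -0.005],
    [0.2, 0, 6, -0.005],
    [0.2, 0, 6.4, -0.005],
    [0.2, 0, 6.4, -0.005],
    [0.2, 0, 6.4, -0.005],
    [0.2, 0, 6.4, -0.005],
    [0.2, 0, 6.4, -0.005]
  ]
}}

```text
clock: 4.63
position: [0.4664, 0.3019, 0.0778]
tool_rot: [3.141, 0.0, 2.469]
force: [0.1, -0.3, 0.4]
grip_width: 0.0851
```

{"method": "apply_moves", "body": {
  "steps": [
    [0, 0, 0, 0],
    [0, 0, 0, 0],
    [0, 0, 0, 0],
    [0, 0, 0, 0],
    [0, 0, 0, 0],
    [0, 0, 0, 0],
    [0, 0, 0, 0],
    [0, 0, 0, 0],
    [0, 0, 0, 0],
    [0, 0, 0, 0]
  ],
  "claw": 1
}}

```text
clock: 5.47
position: [0.4663, 0.3019, 0.078]
tool_rot: [3.141, 0.0, 2.468]
force: [-1.9, -1.9, 8.7]
grip_width: 0.0706
```

{"method": "apply_moves", "body": {
  "steps": [
    [0, 0, -1, 0],
    [0, 0, -3, 0],
    [0, 0, -5, 0],
    [0, 0, -7, 0],
    [0, 0, -9, 0],
    [0, 0, -11, 0],
    [0, 0, -13, 0],
    [0, 0, -15, 0],
    [0, 0, -15, 0],
    [0, 0, -15, 0]
  ]
}}

```text
clock: 6.3
position: [0.4663, 0.3017, 0.2281]
tool_rot: [3.14, 0.001, 2.468]
force: [0.3, 0.2, -5.6]
grip_width: 0.0702
```

```bash
python3 -c "
from h import *
# drum bottom = pivot z - ~.107 ; nose world
u=np.deg2rad(-7.25); ax=R.from_euler('z',u).apply([-np.sin(np.deg2rad(25)),0,np.cos(np.deg2rad(25))]); seat=np.array([.6886,-.0574,.12])
print('axis',ax,'nose',seat+.032*ax, 'handle home',seat+.1*ax)
x=R.from_euler('z',u).apply([1,0,0]); n=seat+.032*ax
p=n-.04*x; go((p[0],p[1],.25,175))
"
```

```text
axis [-0.41923941  0.05333399  0.90630779] nose [ 0.67518434 -0.05569331  0.14900185] handle home [ 0.64667606 -0.0520666   0.21063078]
t 6.3 at [0.4663 0.3017 0.2281] rpy [1.7993e+02 4.0000e-02 1.4143e+02] F [ 0.3  0.2 -5.6] w 0.0702 q7 -0.12
(np.float64(0.6355041409737134), np.float64(-0.050645353587537925), 0.25, 175) [-35.2  -17.    -2.19] -0.586 raw -0.586
```

The drum is gripped across its bar ends, with a 70 mm opening and a lift load of about 5.6 N. I'll carry it high to a point in front of the spindle nose.

{"method": "apply_moves", "body": {
  "steps": [
    [-2, -1, -1, -0.03],
    [-5, -2.4, -2.5, -0.1],
    [-8.5, -4.1, -3.2, -0.16],
    [-12, -5.8, -3.2, -0.22],
    [-15.5, -7.5, -3.2, -0.28],
    [-19, -9.2, -3.2, -0.34],
    [-22.5, -10.9, -3.2, -0.4],
    [-26, -12.6, -3.2, -0.46],
    [-29.5, -14.3, -3.2, -0.52],
    [-32.5, -15.7, -3.2, -0.56]
  ]
}}

```text
clock: 7.13
position: [0.6225, -0.0268, 0.2577]
tool_rot: [-3.141, -0.002, 3.031]
force: [0.3, 0.7, -4.6]
grip_width: 0.0706
```

```bash
python3 -c "
from h import *
go((.6355,-.0506,.25,175))
"
```

```text
t 7.13 at [ 0.6225 -0.0268  0.2577] rpy [-1.7996e+02 -1.2000e-01  1.7364e+02] F [ 0.3  0.7 -4.6] w 0.0706 q7 1.05
(0.6355, -0.0506, 0.25, 175) [-1.56 -2.22  0.77] -0.024 raw -0.024
```

{"method": "apply_moves", "body": {
  "steps": [
    [0, 0, 0, 0],
    [0, 0, 0, 0],
    [0, 0, 0, 0],
    [0, 0, 0, 0],
    [0, 0, 0, 0],
    [0, 0, 0, 0],
    [0, 0, 0, 0],
    [0, 0, 0, 0],
    [0, 0, 0, 0],
    [0, 0, 0, 0]
  ]
}}

```text
clock: 7.97
position: [0.6224, -0.0235, 0.2593]
tool_rot: [-3.142, 0.0, 3.029]
force: [0.4, -0.3, -4.4]
grip_width: 0.0701
```

```bash
python3 -c "
from h import *
go((.6355,-.0506,.25,175)); snap(2,(250,190,70),(370,180,80))
"
```

```text
t 7.97 at [ 0.6224 -0.0235  0.2593] rpy [-180.      0.    173.54] F [ 0.4 -0.3 -4.4] w 0.0701 q7 1.04
(0.6355, -0.0506, 0.25, 175) [-1.61 -2.55  0.93] -0.026 raw -0.026
```

View pics/n2.png

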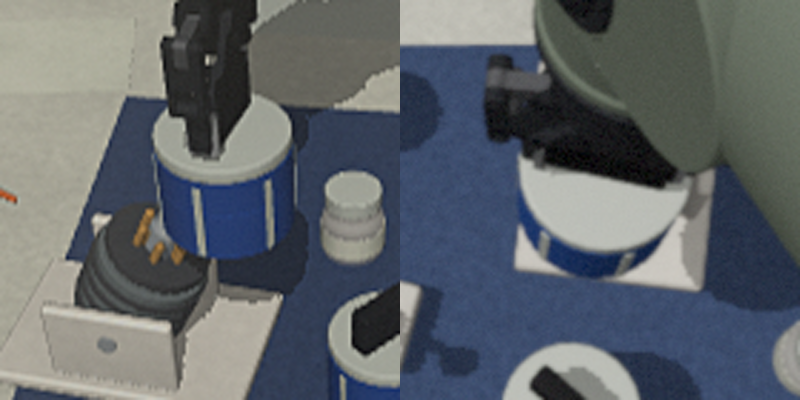

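```bash
python3 - <<'E'
from h import *
s,t=load("side"),load("top")
ms=[]
for f,(u,v,w) in ((s,(238,203,22)),(t,(384,156,20))):
    hsv=cv2.cvtColor(f["color"],cv2.COLOR_RGB2HSV); m=((hsv[...,0]>8)&(hsv[...,0]<28)&(hsv[...,1]>110)&(hsv[...,2]>70)).astype(np.uint8)
    k=np.zeros_like(m);k[v-w:v+w,u-w:u+w]=1; m=m*k; print(m.sum()); ms.append(cv2.GaussianBlur(m.astype(np.float32),(0,0),1))
from scipy.optimize import minimize
def cost(p):
    x,y,a,z=p;S=spin(-.1266,a);O=np.array([x,y,.12+z])
    tot=0
    for f,m in zip((s,t),ms):
        h=np.zeros(m.shape,np.uint8)
        for k in range(6):
            an=k*np.pi/3
            P=[[.02*np.cos(an)+.004*np.cos(b),.02*np.sin(an)+.004*np.sin(b),zz] for b in np.arange(8)*np.pi/4 for zz in(.001,.018)]+[[.02*np.cos(an),.02*np.sin(an),.02]]
            cv2.fillConvexPoly(h,cv2.convexHull((proj(f,S.apply(P)+O)*256).astype(np.int32)),255,cv2.LINE_AA,8)
        # core occlusion (approx)
        P=[[.014*np.cos(b),.014*np.sin(b),zz] for b in np.arange(12)*np.pi/6 for zz in(0.0,.02)]
        c=np.zeros_like(h);cv2.fillConvexPoly(c,cv2.convexHull((proj(f,S.apply(P)+O)*256).astype(np.int32)),255,cv2.LINE_AA,8)
        g=cv2.GaussianBlur(h.astype(np.float32)/255,(0,0),1); tot+=(((g-m)**2)*(1-c/255.)).sum()
    return tot
for a0 in(23,28,33,38,43,48):
    r=minimize(cost,[.6886,-.0574,np.deg2rad(a0),0],method="Nelder-Mead",options=dict(initial_simplex=np.array([[.6886,-.0574,np.deg2rad(a0),0]]+[np.array([.6886,-.0574,np.deg2rad(a0),0])+d for d in np.diag([.003,.003,.1,.003])])))
    print(a0,r.x[:2].round(4),np.rad2deg(r.x[2]).round(2),r.x[3].round(4),round(r.fun,2))
E
```

```text
111
107
23 [ 0.6899 -0.0577] 32.83 -0.0036 31.68
28 [ 0.6897 -0.0576] 33.07 -0.0034 32.03
33 [ 0.6899 -0.0577] 32.63 -0.0036 31.79
38 [ 0.6898 -0.0576] 32.86 -0.0035 31.9
43 [ 0.69   -0.0578] 32.67 -0.0038 31.67
48 [ 0.6898 -0.0577] 33.24 -0.0036 32.19
```

{"method": "apply_moves", "body": {
  "steps": [
    [-0.6, -1, 0.3, -0.01],
    [-1.2, -2, 0.6, -0.02],
    [-1.6, -2.55, 1, -0.026],
    [-1.6, -2.55, 1.5, -0.026],
    [-1.6, -2.55, 2, -0.026],
    [-1.6, -2.55, 2.3, -0.026],
    [-1.6, -2.55, 2.5, -0.026],
    [-1.6, -2.55, 2.7, -0.026],
    [-1.6, -2.55, 2.7, -0.026],
    [-1.6, -2.55, 2.7, -0.026]
  ],
  "force": 20
}}

```text
clock: 8.9
position: [0.6354, -0.0505, 0.2324]
tool_rot: [3.142, 0.0, 3.055]
force: [0.0, -0.6, -4.0]
grip_width: 0.0705
```

{"method": "apply_moves", "body": {
  "steps": [
    [0, 0, 0.2, 0],
    [0, 0, 0.4, 0],
    [0, 0, 0.6, 0],
    [0, 0, 0.8, 0],
    [0, 0, 1.0, 0],
    [0, 0, 1.2, 0],
    [0, 0, 1.4, 0],
    [0, 0, 1.4, 0],
    [0, 0, 1.4, 0],
    [0, 0, 1.4, 0]
  ]
}}

```text
clock: 9.73
position: [0.6358, -0.0505, 0.2215]
tool_rot: [-3.141, 0.003, 3.054]
force: [-17.2, -1.7, 39.1]
grip_width: 0.0704
```

```bash
python3 -c "
from h import *
snap(3,(250,190,70),(370,180,80))
"
```

```text
(no output)
```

View pics/n3.png

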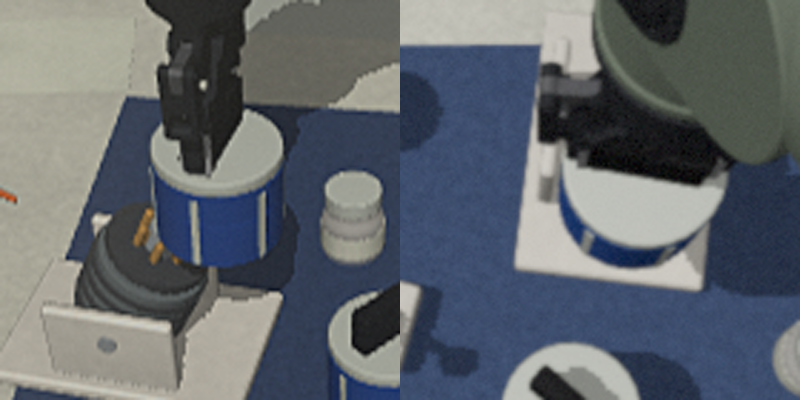

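The drum's underside drags on the nose: Fx is -17 N, which opposes the tilt. Instead I'll roll the drum about the contact point, moving back toward the robot as it goes down.

{"method": "apply_moves", "body": {
  "steps": [
    [0.8, 0, -0.4, 0],
    [1.4, 0, -0.3, 0],
    [2, 0.05, 0, 0],
    [2.6, 0.1, 0.35, 0],
    [3.1, 0.1, 0.7, 0],
    [3.6, 0.1, 1.1, 0],
    [4.1, 0.15, 1.5, 0],
    [4.5, 0.15, 1.9, 0],
    [4.5, 0.15, 1.9, 0],
    [4.5, 0.15, 1.9, 0]
  ]
}}

```text
clock: 10.67
position: [0.5907, -0.0453, 0.1992]
tool_rot: [-3.142, -0.0, 3.055]
force: [0.6, -0.3, -4.1]
grip_width: 0.0704
```

```bash
python3 -c "
from h import *
go((.6,-.05,.25,175));snap(4,(250,190,70),(370,180,80))
"
```

```text
t 10.67 at [ 0.5907 -0.0453  0.1992] rpy [-1.8000e+02 -1.0000e-02  1.7503e+02] F [ 0.6 -0.3 -4.1] w 0.0704 q7 1.05
(0.6, -0.05, 0.25, 175) [-0.97 -0.38 -5.08] 0.0 raw 0.0
```

View pics/n4.png

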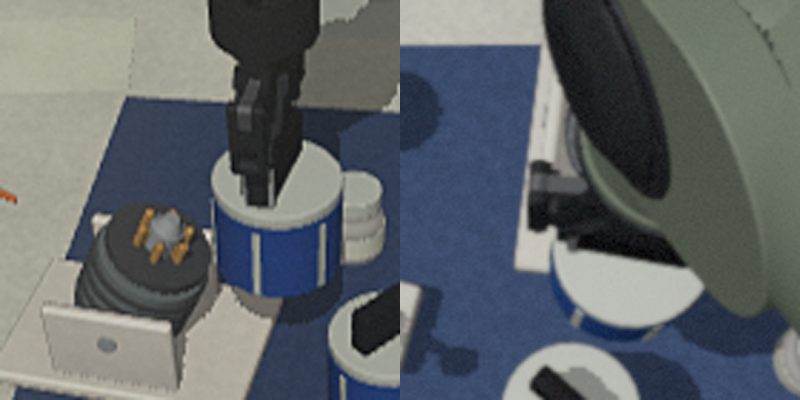

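The drum slipped past the nose and hangs free again, still roughly upright. Before the next tilt I'll fit its pose in the grip, using the blue-body silhouette.

```bash
cat >> h.py <<'E'
def drumfit(n,p0,yaw,cams=("side","top"),save=False):
    """fit x,y,z of underside-centre & tilt(about drum x; + = leans to unit -x) from white+blue silhouette of the body"""
    from scipy.optimize import minimize
    ang=np.arange(36)*np.pi/18
    cyl=np.array([[.05*np.cos(a),.05*np.sin(a),z] for a in ang for z in(0,.08)]); lid=cyl[1::2]
    V=[]
    for c in cams:
        f=load(c,n); I=f["color"].astype(float); hsv=cv2.cvtColor(f["color"],cv2.COLOR_RGB2HSV)
        V.append((f,((hsv[...,0]>100)&(hsv[...,0]<130)&(hsv[...,1]>150)&(hsv[...,2]>95)).astype(np.float32)))
    def pose(p): 
        Rm=R.from_euler("z",yaw)*R.from_euler("x",p[3])
        return Rm,np.array(p[:3])
    def cost(p):
        Rm,O=pose(p);tot=0
        for f,m in V:
            h=np.zeros(m.shape,np.uint8);g=h.copy()
            cv2.fillConvexPoly(h,cv2.convexHull((proj(f,Rm.apply(cyl)+O)*256).astype(np.int32)),255,cv2.LINE_AA,8)
            L=cyl.copy();L[:,2]=np.where(L[:,2]>0,.074,.08)  # white lid band
            cv2.fillConvexPoly(g,cv2.convexHull((proj(f,Rm.apply(L)+O)*256).astype(np.int32)),255,cv2.LINE_AA,8)
            h=h*(1-g/255.)/255; q=proj(f,O)[0].astype(int); w=45
            sl=np.s_[max(q[1]-w-20,0):q[1]+w-10,max(q[0]-w,0):q[0]+w]
            tot+=np.abs(h-m)[sl].sum()
        return tot
    p0=np.array(p0); best=None
    for t0 in (0,.2,.4):
        q=p0.copy(); 
        if p0[3]>-9: q[3]=p0[3]+t0
        S=np.array([q]+[q+d for d in np.diag([.006,.006,.006,.12])])
        r=minimize(cost,q,method="Nelder-Mead",options=dict(initial_simplex=S,maxiter=500))
        if best is None or r.fun<best.fun: best=r
    p=best.x; Rm,O=pose(p); print("drum underside",O.round(4),"tilt deg",np.rad2deg(p[3]).round(1),"z axis",Rm.apply([0,0,1]).round(3),"handle",(O+Rm.apply([0,0,.1])).round(4),"cost",round(best.fun,1),[round(float(m.sum())) for _,m in V]); return p
E
python3 - <<'E'
from h import *
# sanity: n=2 upright known: underside (.6224,-.0235,.1813)
for c in [("side","top"),("side",)]:
    drumfit(2,[.6224,-.0235,.181,0],np.deg2rad(83.5),c)
    drumfit(3,[.6358,-.0505,.144,0],np.deg2rad(85),c)
    drumfit(4,[.5907,-.0453,.121,0],np.deg2rad(85),c)
E
```

```text
drum underside [ 0.636  -0.0291  0.1786] tilt deg -15.4 z axis [-0.264  0.03   0.964] handle [ 0.6096 -0.0261  0.275 ] cost 808.1 [1863, 513]
drum underside [ 0.6453 -0.0535  0.1472] tilt deg -15.5 z axis [-0.266  0.023  0.964] handle [ 0.6187 -0.0512  0.2436] cost 763.3 [1762, 496]
drum underside [ 0.5971 -0.0474  0.1235] tilt deg -11.3 z axis [-0.195  0.017  0.981] handle [ 0.5776 -0.0457  0.2215] cost 690.4 [1785, 488]
drum underside [ 0.7339 -0.7224 -0.4308] tilt deg 67.6 z axis [ 0.919 -0.105  0.381] handle [ 0.8258 -0.7329 -0.3927] cost 287.6 [1863]
drum underside [ 0.7445 -0.5297 -0.2789] tilt deg 11.7 z axis [ 0.203 -0.018  0.979] handle [ 0.7648 -0.5315 -0.181 ] cost 261.3 [1762]
drum underside [ 0.657  -0.4153 -0.2196] tilt deg 5.0 z axis [ 0.087 -0.008  0.996] handle [ 0.6658 -0.4161 -0.12  ] cost 251.5 [1785]
```

The fit isn't reliable because other blue objects leak into it, so I'll use contact instead. I'll put the nose inside the socket bore and pull back, so that the nose holds the lower end while the drum pivots in the pads.

{"method": "apply_moves", "body": {
  "steps": [
    [0, 0, -2.5, 0],
    [0, 0, -4.6, 0],
    [-2, 0, -4.8, 0],
    [-4.5, -0.1, -4.8, 0],
    [-7, -0.2, -4.8, 0],
    [-8.6, -0.3, -4.8, 0],
    [-8.6, -0.3, -4.8, 0],
    [-8.6, -0.3, -4.3, 0],
    [-8.6, -0.3, -3.8, 0],
    [-8.6, -0.3, -3.6, 0]
  ]
}}

```text
clock: 11.6
position: [0.6754, -0.0558, 0.2343]
tool_rot: [-3.141, -0.001, 3.055]
force: [0.2, 0.7, -4.2]
grip_width: 0.0702
```

{"method": "apply_moves", "body": {
  "steps": [
    [0, 0, 0.1, 0],
    [0, 0, 0.2, 0],
    [0, 0, 0.3, 0],
    [0, 0, 0.4, 0],
    [0, 0, 0.5, 0],
    [0, 0, 0.6, 0],
    [0, 0, 0.7, 0],
    [0, 0, 0.8, 0],
    [0, 0, 0.9, 0],
    [0, 0, 0.9, 0]
  ]
}}

```text
clock: 12.43
position: [0.6761, -0.0557, 0.2261]
tool_rot: [3.142, -0.0, 3.055]
force: [0.5, -0.5, -3.2]
grip_width: 0.0705
```

{"method": "apply_moves", "body": {
  "steps": [
    [0, 0, 0.1, 0],
    [0, 0, 0.2, 0],
    [0, 0, 0.3, 0],
    [0, 0, 0.3, 0],
    [0, 0, 0.4, 0],
    [0, 0, 0.4, 0],
    [0, 0, 0.4, 0],
    [0, 0, 0.4, 0],
    [0, 0, 0.4, 0],
    [0, 0, 0.4, 0]
  ]
}}

```text
clock: 13.27
position: [0.6762, -0.0557, 0.2223]
tool_rot: [3.142, 0.0, 3.055]
force: [-0.1, -0.5, -4.7]
grip_width: 0.0705
```

No contact yet, so the nose and teeth are inside the recess. I'll go slightly deeper and swing the handle back on an arc about the nose.

{"method": "apply_moves", "body": {
  "steps": [
    [0, 0, 0.2, 0],
    [0, 0, 0.3, 0],
    [0.5, 0, 0.3, 0],
    [1, 0.05, 0.35, 0],
    [1.4, 0.05, 0.4, 0],
    [1.8, 0.1, 0.45, 0],
    [2.2, 0.1, 0.55, 0],
    [2.2, 0.1, 0.55, 0],
    [2.2, 0.1, 0.55, 0],
    [2.2, 0.1, 0.55, 0]
  ]
}}

```text
clock: 14.1
position: [0.6543, -0.0529, 0.2169]
tool_rot: [-3.142, -0.0, 3.055]
force: [0.4, -1.0, 1.2]
grip_width: 0.0706
```

{"method": "apply_moves", "body": {
  "steps": [
    [0.4, 0, 0.1, 0],
    [0.8, 0, 0.2, 0],
    [1.2, 0.05, 0.35, 0],
    [1.6, 0.05, 0.5, 0],
    [2.0, 0.1, 0.7, 0],
    [2.2, 0.1, 0.8, 0],
    [2.2, 0.1, 0.8, 0],
    [2.2, 0.1, 0.8, 0],
    [2.2, 0.1, 0.8, 0],
    [2.2, 0.1, 0.8, 0]
  ]
}}

```text
clock: 14.93
position: [0.6324, -0.0498, 0.2087]
tool_rot: [3.141, -0.0, 3.055]
force: [1.5, -0.7, -1.6]
grip_width: 0.0695
```

```bash
python3 -c "
from h import *
go((.634,-.0506,.2097,175));snap(5,(250,190,70),(370,180,80))
"
```

```text
t 14.93 at [ 0.6324 -0.0498  0.2087] rpy [ 1.7999e+02 -3.0000e-02  1.7503e+02] F [ 1.5 -0.7 -1.6] w 0.0695 q7 1.08
(0.634, -0.0506, 0.2097, 175) [-0.17 -0.06 -0.1 ] 0.0 raw 0.0
```

View pics/n5.png

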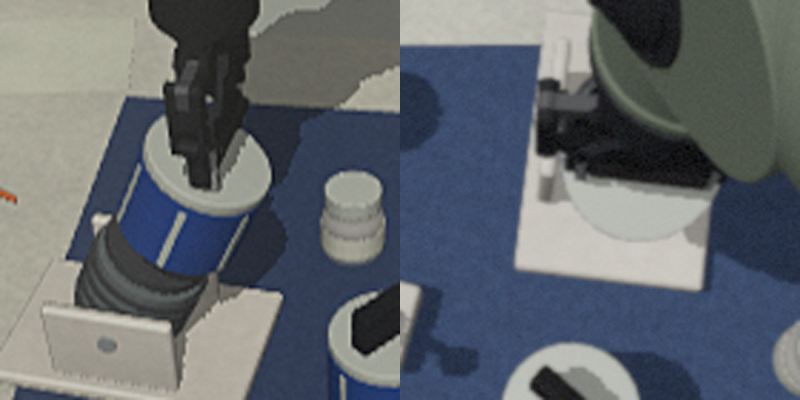

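The drum now leans in line with the spindle (n5, side crop: the stripe near (170,240) runs parallel to the motor axis). Next I'll push along the spindle axis.

{"method": "apply_moves", "body": {
  "steps": [
    [-0.15, 0, 0.3, 0],
    [-0.25, 0, 0.5, 0],
    [-0.35, 0, 0.7, 0],
    [-0.45, 0, 0.9, 0],
    [-0.55, 0, 1.1, 0],
    [-0.65, 0, 1.35, 0],
    [-0.65, 0, 1.35, 0],
    [-0.65, 0, 1.35, 0],
    [-0.65, 0, 1.35, 0],
    [-0.65, 0, 1.35, 0]
  ],
  "force": 40
}}

```text
clock: 15.87
position: [0.6379, -0.0501, 0.2002]
tool_rot: [-3.139, -0.0, 3.054]
force: [-42.6, -1.9, 78.2]
grip_width: 0.0699
```

{"method": "apply_moves", "body": {
  "steps": [
    [0.1, 0, -0.2, 0],
    [0.15, 0, -0.35, 0],
    [0.15, 0, -0.35, 0],
    [0.15, 0, -0.35, 0],
    [0.15, 0, -0.35, 0],
    [0.15, 0, -0.35, 0],
    [0.15, 0, -0.35, 0],
    [0.15, 0, -0.35, 0],
    [0.15, 0, -0.35, 0],
    [0.15, 0, -0.35, 0]
  ]
}}

```text
clock: 16.7
position: [0.6372, -0.0503, 0.201]
tool_rot: [-3.14, 0.0, 3.055]
force: [-18.4, -2.0, 35.7]
grip_width: 0.0694
```

```bash
python3 - <<'E'
from h import *
def mask(f):
    u,v,w=238,203,24;hsv=cv2.cvtColor(f["color"],cv2.COLOR_RGB2HSV); m=((hsv[...,0]>8)&(hsv[...,0]<28)&(hsv[...,1]>110)&(hsv[...,2]>70)).astype(np.float32)
    k=np.zeros_like(m);k[v-w:v+w,u-w:u+w]=1;return cv2.GaussianBlur(m*k,(0,0),1)
def cost(f,m,a):
    S=spin(-.1266,a);O=np.array([.6899,-.0577,.1164]);h=np.zeros(m.shape,np.uint8);c=h.copy()
    for k in range(6):
        an=k*np.pi/3
        P=[[.02*np.cos(an)+.004*np.cos(b),.02*np.sin(an)+.004*np.sin(b),zz] for b in np.arange(8)*np.pi/4 for zz in(.001,.018)]+[[.02*np.cos(an),.02*np.sin(an),.02]]
        cv2.fillConvexPoly(h,cv2.convexHull((proj(f,S.apply(P)+O)*256).astype(np.int32)),255,cv2.LINE_AA,8)
    P=[[.014*np.cos(b),.014*np.sin(b),zz] for b in np.arange(12)*np.pi/6 for zz in(0.0,.02)]
    cv2.fillConvexPoly(c,cv2.convexHull((proj(f,S.apply(P)+O)*256).astype(np.int32)),255,cv2.LINE_AA,8)
    return (((cv2.GaussianBlur(h.astype(np.float32)/255,(0,0),1)-m)**2)*(1-c/255.)).sum()
for n in(0,4):
    f=load("side",n);m=mask(f);print(n,m.sum(),[(d,round(float(cost(f,m,np.deg2rad(d))),1)) for d in range(4,64,3)])
E
```

```text
0 111.0 [(4, 42.1), (7, 41.4), (10, 40.5), (13, 36.8), (16, 33.0), (19, 28.7), (22, 24.2), (25, 19.9), (28, 17.1), (31, 15.4), (34, 14.7), (37, 15.3), (40, 18.0), (43, 20.8), (46, 25.2), (49, 29.3), (52, 33.3), (55, 36.4), (58, 39.6), (61, 41.3)]
4 111.0 [(4, 42.1), (7, 41.4), (10, 40.5), (13, 36.8), (16, 33.0), (19, 28.7), (22, 24.2), (25, 19.9), (28, 17.1), (31, 15.4), (34, 14.7), (37, 15.3), (40, 18.0), (43, 20.8), (46, 25.2), (49, 29.3), (52, 33.3), (55, 36.4), (58, 39.6), (61, 41.3)]
```

Stopped short of home, at r ≈ 14–20 mm, with about 35 N remaining. The spindle phase hadn't changed as of n4. I'll search in yaw under light pressure.

{"method": "apply_moves", "body": {
  "steps": [
    [0, 0, 0, -0.03],
    [0, 0, 0, -0.06],
    [0, 0, 0, -0.09],
    [0, 0, 0, -0.12],
    [0, 0, 0, -0.12],
    [0, 0, 0, -0.12],
    [0, 0, 0, -0.12],
    [0, 0, 0, -0.12],
    [0, 0, 0, -0.12],
    [0, 0, 0, -0.12]
  ]
}}

```text
clock: 17.53
position: [0.6369, -0.0544, 0.2011]
tool_rot: [-3.135, -0.001, -3.113]
force: [-22.2, -18.1, 42.5]
grip_width: 0.0692
```

```bash
python3 -c "
from h import *
go();from workcell import telemetry;print(np.round(telemetry.observe()['moment'],2))"
```

```text
t 17.53 at [ 0.6369 -0.0544  0.2011] rpy [-1.7962e+02 -5.0000e-02 -1.7833e+02] F [-22.2 -18.1  42.5] w 0.0692 q7 1.18
[-5.59  4.44 -1.2 ]
```

{"method": "apply_moves", "body": {
  "steps": [
    [0, 0, 0, 0.03],
    [0, 0, 0, 0.06],
    [0, 0, 0, 0.1],
    [0.05, 0, -0.1, 0.1],
    [0.05, 0, -0.15, 0.1],
    [0.05, 0, -0.15, 0.1],
    [0.05, 0, -0.15, 0.1],
    [0.05, 0, -0.15, 0.1],
    [0.05, 0, -0.15, 0.1],
    [0.05, 0, -0.15, 0.1]
  ]
}}

```text
clock: 18.37
position: [0.637, -0.0508, 0.2015]
tool_rot: [-3.14, 0.0, 3.074]
force: [-9.5, -3.6, 21.1]
grip_width: 0.0696
```

```bash
python3 - <<'E'
from h import *
go(); snap(6,(250,190,70),(370,180,80))
f=load("side",6);hsv=cv2.cvtColor(f["color"],cv2.COLOR_RGB2HSV)
u0,v0,w=250,190,70
blue=((hsv[...,0]>100)&(hsv[...,0]<130)&(hsv[...,1]>150)&(hsv[...,2]>95)).astype(np.uint8)
b=np.zeros_like(blue);b[160:225,210:282]=blue[160:225,210:282]
n,l,st,_=cv2.connectedComponentsWithStats(cv2.dilate(b,np.ones((5,5))));print(st[1:].tolist())
hull=np.zeros_like(b);pts=np.argwhere(b)[:,::-1];cv2.fillConvexPoly(hull,cv2.convexHull(pts.astype(np.int32)),1)
wm=((hsv[...,1]<90)&(hsv[...,2]>90)).astype(np.uint8)*hull
n,l,st,c=cv2.connectedComponentsWithStats(wm)
for i in range(1,n):
    if st[i,4]<6: continue
    p=np.argwhere(l==i)[:,::-1].astype(np.float32);L=cv2.fitLine(p,cv2.DIST_L2,0,.01,.01).ravel();tt=(p-L[2:])@L[:2];print(st[i].tolist(),"ends",(L[2:]+tt.min()*L[:2]).round(1),(L[2:]+tt.max()*L[:2]).round(1))
E
```

```text
t 18.37 at [ 0.637  -0.0508  0.2015] rpy [-1.7993e+02  2.0000e-02  1.7614e+02] F [-9.5 -3.6 21.1] w 0.0696 q7 1.09
[[218, 177, 42, 42, 957]]
[229, 180, 28, 18, 123] ends [228.2 181.2] [255.  198.6]
[233, 196, 11, 19, 64] ends [233.6 213.8] [242.6 195.8]
```

View pics/n6.png

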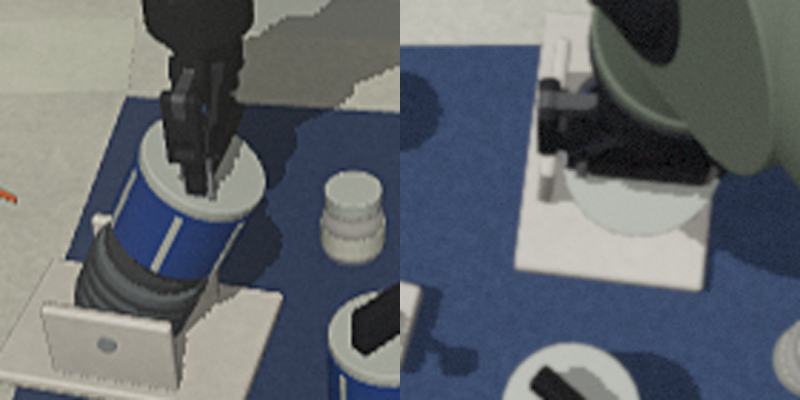

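```bash
python3 - <<'E'
from h import *
f=load("side",6)
obs=[((233.6,213.8),(242.6,195.8)),((221,194.6),(227.2,181.2)),((255.3,214.5),(264,197.7))]
P=np.array([.637,-.0508,.2305])
ax=spin(-.1266,0).apply([0,0,1]);seat=np.array([.6890,-.0576,.12])
ang=np.arange(72)*np.pi/36
def model(p):
    th,yaw,h=p[:3];Rm=R.from_euler("z",yaw)*R.from_euler("x",-th); return Rm,P+np.r_[p[3:],0]-h*Rm.apply([0,0,1])
def res(p,ks):
    Rm,O=model(p);r=[]
    for k,(a,b) in zip(ks,obs):
        q=proj(f,Rm.apply([[.05*np.cos(k),.05*np.sin(k),z] for z in(.01,.07)])+O);d=(q[1]-q[0])/np.linalg.norm(q[1]-q[0])
        r+=[np.cross(d,np.array(e)-q[0]) for e in(a,b)]
    L=proj(f,Rm.apply([[.05*np.cos(a),.05*np.sin(a),.08] for a in ang])+O)
    r+=[L[:,0].min()-227.8,L[:,0].max()-273.6,L[:,1].min()-160.5,L[:,1].max()-196.8]
    r+=list((np.array(p[3:])/.002)); return np.array(r)
# which stripes face side camera (+y): project all
Rm,O=model([.436,np.deg2rad(86),.107])
for k in range(6): print(k,proj(f,Rm.apply([[.05*np.cos(k*np.pi/3),.05*np.sin(k*np.pi/3),z] for z in(.01,.07)])+O).round(1).tolist())
for ks in ((0,5,1),(0,1,5)):
    ks=[k*np.pi/3 for k in ks]
    for tz in [5]:
        r=least_squares(lambda p:res(p,ks),[.436,np.deg2rad(86),.107,0,0]); Rm,O=model(r.x)
        d=O-seat;e=spin(-.1266,0).inv().apply(d)
        print("tilt",np.rad2deg(r.x[0]).round(1),"yaw",np.rad2deg(r.x[1]).round(1),"h",r.x[2].round(4),"dxy",r.x[3:].round(4),"underside in seat frame mm",(e*1000).round(1),"ang",np.rad2deg(np.arccos(Rm.apply([0,0,1])@ax)).round(1),"cost",r.cost.round(1),r.fun.round(1))
E
```

```text
0 [[233.1, 211.7], [242.1, 193.6]]
1 [[253.8, 212.4], [263.5, 194.9]]
2 [[258.9, 198.3], [268.4, 180.8]]
3 [[244.4, 183.8], [253.3, 165.8]]
4 [[224.3, 182.4], [232.5, 163.8]]
5 [[218.0, 196.2], [226.2, 177.6]]
tilt 22.7 yaw 82.3 h 0.1122 dxy [-0.0031  0.0006] underside in seat frame mm [-8.2  0.1 11.6] ang 2.3 cost 3.9 [-0.5  0.7 -0.3  0.7 -0.2  0.3  0.3 -1.2  0.8 -1.3 -1.6  0.3]
tilt -23.6 yaw -97.1 h 0.1115 dxy [-0.0029  0.0012] underside in seat frame mm [-6.4  1.1 12.1] ang 1.4 cost 6.9 [-0.6  0.  -1.3 -0.7  1.3  1.5  0.1 -1.5  0.6 -1.4 -1.5  0.6]<stdin>:13: DeprecationWarning: Arrays of 2-dimensional vectors are deprecated. Use arrays of 3-dimensional vectors instead. (deprecated in NumPy 2.0)
```

The reaction is purely axial, so the teeth tips are probably touching. Pressing hard could also drag the spindle round with the drum. I'll sweep the other way under light pressure, shifting the handle so the bore stays centred, and press at the end.

{"method": "apply_moves", "body": {
  "steps": [
    [0.05, 0, -0.12, 0],
    [0.05, 0.1, -0.12, 0.02],
    [0.05, 0.2, -0.12, 0.05],
    [0.05, 0.3, -0.12, 0.07],
    [0.05, 0.4, -0.12, 0.09],
    [0.05, 0.5, -0.12, 0.12],
    [0.05, 0.6, -0.12, 0.14],
    [0, 0.6, 0, 0.14],
    [-0.1, 0.6, 0.2, 0.14],
    [-0.1, 0.6, 0.2, 0.14]
  ]
}}

```text
clock: 19.3
position: [0.6382, -0.0447, 0.2009]
tool_rot: [-3.14, 0.001, 2.933]
force: [-20.0, -5.0, 42.9]
grip_width: 0.0695
```

```bash
python3 -c "
from h import *
go();from workcell import telemetry;print(np.round(telemetry.observe()['moment'],2))"
```

```text
t 19.3 at [ 0.6382 -0.0447  0.2009] rpy [-1.7989e+02  4.0000e-02  1.6807e+02] F [-20.   -5.   42.9] w 0.0695 q7 0.96
[-2.22  3.84 -0.46]
```

```bash
python3 - <<'E'
from h import *
snap(7,(250,190,70),(370,180,80))
f=load("side",7);I=f["color"][150:240,200:290,::-1].copy()
k=8;I=cv2.resize(I,None,fx=k,fy=k,interpolation=cv2.INTER_CUBIC)[:600]
ang=np.arange(73)*np.pi/36
def draw(O,Rm,rad,z,col):
    q=(proj(f,Rm.apply([[rad*np.cos(a),rad*np.sin(a),z] for a in ang])+O)-[200,150])*k
    cv2.polylines(I,[q.astype(np.int32)],False,col,1)
S=spin(-.1266,0)
O=np.array([.6899,-.0577,.1164])
draw(O,S,.044,0,(0,255,0));draw(O,S,.05,.0,(255,255,0));draw(O,S,.05,.02,(0,255,255));draw(O,S,.05,.1,(0,0,255))
cv2.imwrite("pics/z7.png",I)
E
```

```text
(no output)
```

View pics/z7.png

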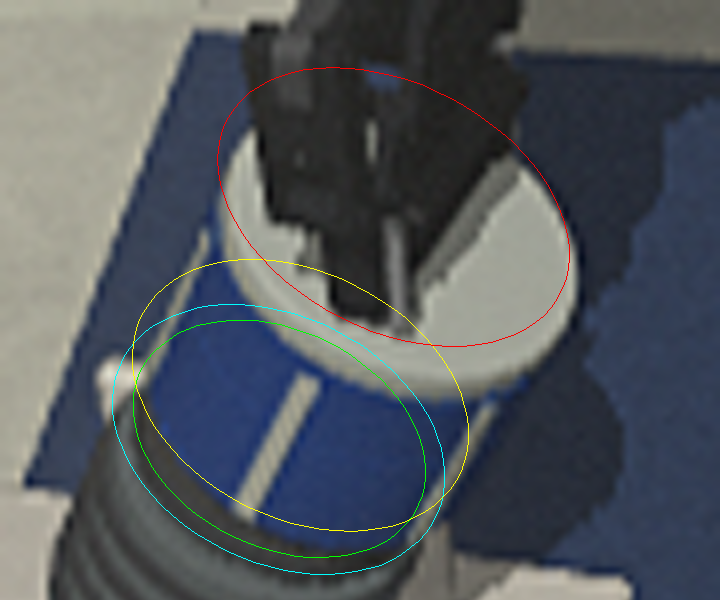

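It still stops short. The surest check is to back out along the axis, keeping the tilt in the grip, and measure the spindle phase directly.

{"method": "apply_moves", "body": {
  "steps": [
    [0.5, 0, -1, 0],
    [1, -0.1, -2, 0],
    [1.5, -0.1, -3, 0],
    [1.9, -0.2, -4.1, 0],
    [3.5, -0.6, -4.5, -0.05],
    [5.5, -0.9, -4.5, -0.09],
    [7.5, -1.2, -4.5, -0.13],
    [8.8, -1.4, -4.5, -0.13],
    [8.8, -1.4, -4.5, -0.13],
    [8.8, -1.4, -4.5, -0.13]
  ]
}}

```text
clock: 20.23
position: [0.549, -0.0403, 0.244]
tool_rot: [-3.141, 0.001, 3.064]
force: [0.4, -0.2, -3.7]
grip_width: 0.0696
```

```bash
cat >> h.py <<'E'
def phase(n,c="side",w=24):
    f=load(c,n);u,v=(238,203) if c=="side" else (384,156)
    hsv=cv2.cvtColor(f["color"],cv2.COLOR_RGB2HSV); m=((hsv[...,0]>8)&(hsv[...,0]<28)&(hsv[...,1]>110)&(hsv[...,2]>70)).astype(np.float32)
    k=np.zeros_like(m);k[v-w:v+w,u-w:u+w]=1;m=cv2.GaussianBlur(m*k,(0,0),1)
    def cost(a):
        S=spin(-.1266,a);O=np.array([.6899,-.0577,.1164]);h=np.zeros(m.shape,np.uint8);c=h.copy()
        for k in range(6):
            an=k*np.pi/3
            P=[[.02*np.cos(an)+.004*np.cos(b),.02*np.sin(an)+.004*np.sin(b),zz] for b in np.arange(8)*np.pi/4 for zz in(.001,.018)]+[[.02*np.cos(an),.02*np.sin(an),.02]]
            cv2.fillConvexPoly(h,cv2.convexHull((proj(f,S.apply(P)+O)*256).astype(np.int32)),255,cv2.LINE_AA,8)
        P=[[.014*np.cos(b),.014*np.sin(b),zz] for b in np.arange(12)*np.pi/6 for zz in(0.0,.02)]
        cv2.fillConvexPoly(c,cv2.convexHull((proj(f,S.apply(P)+O)*256).astype(np.int32)),255,cv2.LINE_AA,8)
        return float((((cv2.GaussianBlur(h.astype(np.float32)/255,(0,0),1)-m)**2)*(1-c/255.)).sum())
    cs=[(round(cost(np.deg2rad(d)),1),d) for d in range(0,60)]; print("phase",n,c,"brass",round(float(m.sum())),sorted(cs)[:5])
E
python3 - <<'E'
from h import *
go(); snap(8,(250,190,70),(370,180,80)); phase(8); phase(0,"top"); phase(0)
f=load("side",8);cv2.imwrite("pics/z8.png",cv2.resize(f["color"][135:235,200:330,::-1],None,fx=6,fy=6,interpolation=cv2.INTER_CUBIC))
E
```

```text
t 20.23 at [ 0.549  -0.0403  0.244 ] rpy [-1.7997e+02  3.0000e-02  1.7558e+02] F [ 0.4 -0.2 -3.7] w 0.0696 q7 1.09
phase 8 side brass 110 [(14.5, 37), (14.6, 36), (15.0, 34), (15.0, 35), (15.1, 38)]
phase 0 top brass 107 [(17.7, 33), (18.0, 32), (18.1, 34), (19.2, 35), (19.6, 31)]
phase 0 side brass 111 [(14.6, 33), (14.7, 34), (14.8, 32), (15.0, 35), (15.0, 36)]
```

```bash
python3 - <<'E'
from h import *
s,t=load("side"),load("top")
def ony(f,uv,u0):  # intersect with unit-plane y=u0
    o,d=ray(f,uv); n=np.array([np.sin(.1266),np.cos(.1266),0]); O=np.array([.689,-.0576,0])
    X=o+d*((u0-(o-O)@n)/(d@n)); return (R.from_euler("z",.1266).apply(X-O)*1000).round(0)
for uv in [(195,228),(240,234)]:
    for y in(.05,.055,.06): print("near cheek",y,ony(s,uv,y))
for uv in [(215,198),(254,203)]:
    for y in(-.05,-.06): print("far",y,ony(s,uv,y))
a=R.from_euler("z",.1266)
for name,uv in [("L top-far",(354,115)),("L near",(347,179)),("L inner far",(356,116)),("R far",(417,122)),("R near",(405,187)),("Rin",(409,137))]:
    for z in(.06,.09,.12): print(name,z,(a.apply(onz(t,uv,z)-[.689,-.0576,0])*1000).round(0))
E
```

```text
near cheek 0.05 [88. 50. 70.]
near cheek 0.055 [85. 55. 75.]
near cheek 0.06 [82. 60. 80.]
near cheek 0.05 [-23.  50.  74.]
near cheek 0.055 [-25.  55.  79.]
near cheek 0.06 [-27.  60.  84.]
far -0.05 [ 74. -50.  82.]
far -0.06 [ 78. -60.  73.]
far -0.05 [-27. -50.  85.]
far -0.06 [-23. -60.  76.]
L top-far 0.06 [94. 61. 60.]
L top-far 0.09 [81. 61. 90.]
L top-far 0.12 [ 67.  61. 120.]
L near 0.06 [-35.  59.  60.]
L near 0.09 [-43.  59.  90.]
L near 0.12 [-52.  59. 120.]
L inner far 0.06 [93. 57. 60.]
L inner far 0.09 [79. 57. 90.]
L inner far 0.12 [ 66.  57. 120.]
R far 0.06 [ 95. -61.  60.]
R far 0.09 [ 81. -57.  90.]
R far 0.12 [ 67. -52. 120.]
R near 0.06 [-37. -51.  60.]
R near 0.09 [-46. -47.  90.]
R near 0.12 [-54. -43. 120.]
Rin 0.06 [ 63. -49.  60.]
Rin 0.09 [ 50. -45.  90.]
Rin 0.12 [ 38. -41. 120.]
```

View pics/z8.png

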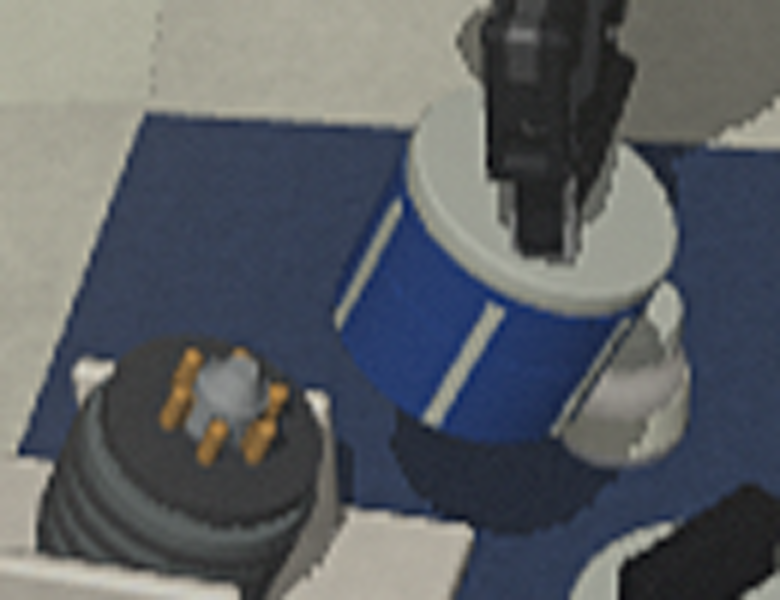

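```bash
python3 - <<'E'
from h import *
f=load("side",8);ang=np.arange(360)*np.pi/180
C=np.c_[.05*np.cos(ang),.05*np.sin(ang),0*ang]
def circ(Rm,O,z): return proj(f,Rm.apply(C+[0,0,z])+O)
Rm=R.from_euler("z",np.deg2rad(83.5));O=np.array([.6224,-.0235,.1813])
L,B=circ(Rm,O,.08),circ(Rm,O,0);print("n2 model lid L/R",L[:,0].min().round(1),L[:,0].max().round(1),"bottom v",B[:,1].max().round(1),"obs 233.5 282.6 209.6", "lid top v",L[:,1].min().round(1))
obs=[((283.3,186.7),(272.5,205.8)),((266.7,169.2),(256.7,189.2)),((304.7,189.2),(293.3,207))]
P=np.array([.549,-.0403,.273])
def model(p):
    Rm=R.from_euler("z",p[3])*R.from_euler("x",-p[0]);return Rm,P-p[1]*Rm.apply([0,0,1])-p[2]*Rm.apply([0,1,0])
cr=lambda d,e:d[0]*e[1]-d[1]*e[0]
def res(p,b):
    Rm,O=model(p);r=[]
    for k,(a,c) in zip((0,-np.pi/3,np.pi/3),obs):
        q=proj(f,Rm.apply([[.05*np.cos(k),.05*np.sin(k),z] for z in(.01,.07)])+O)+b;d=(q[1]-q[0])/np.linalg.norm(q[1]-q[0]);r+=[cr(d,np.array(e)-q[0]) for e in(a,c)]
    L,B=circ(Rm,O,.08)+b,circ(Rm,O,0)+b
    r+=[L[:,0].min()-268,L[:,0].max()-313.3,B[:,1].max()-208.3,B[:,0].min()-255.8,(p[2])/.003,(p[3]-np.deg2rad(85.6))/.02];return np.array(r)
for b in ([0,0],[0,1.],[1,0]):
    r=least_squares(res,[.43,.107,0,np.deg2rad(85.6)],args=(np.array(b),));print(b,"tilt",np.rad2deg(r.x[0]).round(1),"h",r.x[1].round(4),"off",r.x[2].round(4),"yaw",np.rad2deg(r.x[3]).round(1),r.fun.round(1))
E
```

```text
n2 model lid L/R 232.7 282.2 bottom v 209.3 obs 233.5 282.6 209.6 lid top v 149.3
[0, 0] tilt 22.9 h 0.104 off -0.0028 yaw 85.8 [ 0.4 -0.3  0.2 -0.4  1.1  0.   0.3  0.   0.2  0.  -0.9  0.2]
[0, 1.0] tilt 23.1 h 0.1016 off -0.0021 yaw 85.8 [ 0.4 -0.3  0.2 -0.3  1.   0.   0.4  0.1  0.3 -0.  -0.7  0.1]
[1, 0] tilt 23.3 h 0.1054 off -0.0014 yaw 85.7 [ 0.3 -0.3  0.1 -0.4  1.   0.1  0.4  0.   0.3  0.  -0.5  0.1]
```

Two findings:
- The spindle has only turned to about 36°, so phase is not the main problem.
- The drum sits at a 23° tilt and 4 mm higher in the pads, so its underside was about 7 mm off the axis toward the robot.

I'll re-enter on a corrected line.

```bash
python3 -c "
from h import *
go((.6275,-.0522,.2367,176.5),(.6355,-.0532,.2195,176.5),(.638,-.0535,.214,176.5),(.6422,-.054,.205,176.5))"
```

```text
t 20.33 at [ 0.5498 -0.0401  0.2437] rpy [1.7999e+02 3.0000e-02 1.7557e+02] F [ 0.4  0.1 -4.9] w 0.0697 q7 1.09
(0.6275, -0.0522, 0.2367, 176.5) [-7.84 -0.6   0.7 ] -0.016 raw -0.016
(0.6355, -0.0532, 0.2195, 176.5) [-8.65 -0.64  2.42] -0.016 raw -0.016
(0.638, -0.0535, 0.214, 176.5) [-8.9  -0.65  2.97] -0.016 raw -0.016
(0.6422, -0.054, 0.205, 176.5) [-9.32 -0.67  3.87] -0.016 raw -0.016
```

{"method": "apply_moves", "body": {
  "steps": [
    [-2.5, -0.2, 0, -0.016],
    [-5, -0.4, 0.3, -0.016],
    [-7, -0.5, 0.5, -0.016],
    [-7.85, -0.6, 0.7, -0.016],
    [-7.85, -0.6, 0.7, -0.016],
    [-8.25, -0.62, 1.5, -0.016],
    [-8.65, -0.65, 2.4, -0.016],
    [-8.8, -0.65, 2.7, -0.016],
    [-8.9, -0.65, 3.0, -0.016],
    [-8.9, -0.65, 3.0, -0.016]
  ]
}}

```text
clock: 21.17
position: [0.6373, -0.0534, 0.2126]
tool_rot: [3.142, -0.001, 3.081]
force: [-0.5, 0.4, -4.9]
grip_width: 0.0696
```

{"method": "apply_moves", "body": {
  "steps": [
    [-0.1, 0, 0.2, 0],
    [-0.2, 0, 0.4, 0],
    [-0.3, 0, 0.65, 0],
    [-0.4, 0, 0.9, 0],
    [-0.5, 0, 1.1, 0],
    [-0.5, 0, 1.1, 0],
    [-0.5, 0, 1.1, 0],
    [-0.5, 0, 1.1, 0],
    [-0.5, 0, 1.1, 0],
    [-0.5, 0, 1.1, 0]
  ]
}}

```text
clock: 22.0
position: [0.6425, -0.0537, 0.2024]
tool_rot: [3.142, -0.0, 3.081]
force: [-2.5, -0.4, -4.0]
grip_width: 0.07
```

No axial resistance at r ≈ 17 mm this time, so I'll keep pushing.

{"method": "apply_moves", "body": {
  "steps": [
    [-0.1, 0, 0.2, 0],
    [-0.2, 0, 0.4, 0],
    [-0.3, 0, 0.6, 0],
    [-0.4, 0, 0.8, 0],
    [-0.45, 0, 1.0, 0],
    [-0.45, 0, 1.0, 0],
    [-0.45, 0, 1.0, 0],
    [-0.45, 0, 1.0, 0],
    [-0.45, 0, 1.0, 0],
    [-0.45, 0, 1.0, 0]
  ]
}}

```text
clock: 22.83
position: [0.6468, -0.0543, 0.192]
tool_rot: [-3.141, -0.001, 3.081]
force: [-3.7, -1.7, -11.8]
grip_width: 0.0693
```

{"method": "apply_moves", "body": {
  "steps": [
    [-0.1, 0, 0.2, 0],
    [-0.2, 0, 0.4, 0],
    [-0.25, 0, 0.5, 0],
    [-0.3, 0, 0.6, 0],
    [-0.3, 0, 0.6, 0],
    [-0.3, 0, 0.6, 0],
    [-0.3, 0, 0.6, 0],
    [-0.3, 0, 0.6, 0],
    [-0.3, 0, 0.6, 0],
    [-0.3, 0, 0.6, 0]
  ]
}}

```text
clock: 23.67
position: [0.6491, -0.0544, 0.1871]
tool_rot: [-3.14, -0.002, 3.081]
force: [-16.3, -1.2, 6.3]
grip_width: 0.0694
```

```bash
python3 -c "
from h import *
go();from workcell import telemetry;print(np.round(telemetry.observe()['moment'],2))
p=np.array(telemetry.observe()['position'])+[0,0,.029]-[.689,-.0576,.12];print(spin(-.1266,0).inv().apply(p)*1000)"
```

```text
t 23.67 at [ 0.6491 -0.0544  0.1871] rpy [-1.7993e+02 -1.0000e-01  1.7650e+02] F [-16.3  -1.2   6.3] w 0.0694 q7 1.1
[-1.28  4.03 -0.2 ]
[  4.36133023  -1.82328387 103.95511467]
```

r is about 1 mm. I'll ease the handle back toward the robot to square the tilt, trim the yaw, and press home along the axis.

{"method": "apply_moves", "body": {
  "steps": [
    [0.1, 0.03, 0, 0.01],
    [0.2, 0.07, 0, 0.02],
    [0.3, 0.12, 0, 0.04],
    [0.25, 0.12, 0.1, 0.04],
    [0.2, 0.12, 0.2, 0.04],
    [0.15, 0.12, 0.3, 0.04],
    [0.1, 0.12, 0.4, 0.04],
    [0.1, 0.12, 0.4, 0.04],
    [0.1, 0.12, 0.4, 0.04],
    [0.1, 0.12, 0.4, 0.04]
  ]
}}

```text
clock: 24.5
position: [0.6484, -0.0529, 0.1855]
tool_rot: [-3.14, -0.0, 3.04]
force: [-31.3, -3.4, 42.3]
grip_width: 0.0693
```

```bash
cat >> h.py <<'E'
def seatpose():
    from workcell import telemetry
    s=telemetry.observe();print("pivot in seat mm",(spin(-.1266,0).inv().apply(np.array(s["position"])+[0,0,.029]-[.689,-.0576,.12])*1000).round(1),"F",np.round(s["force"],1),"F in seat",spin(-.1266,0).inv().apply(np.array(s["force"])+[0,0,4.5]).round(1),"M",np.round(s["moment"],2))
E
python3 -c "
from h import *
go();seatpose();snap(9,(250,190,70),(370,180,80))"
```

```text
t 24.5 at [ 0.6484 -0.0529  0.1855] rpy [-1.7990e+02 -1.0000e-02  1.7418e+02] F [-31.3  -3.4  42.3] w 0.0693 q7 1.06
pivot in seat mm [  2.9  -0.4 102.9] F [-31.3  -3.4  42.3] F in seat [-8.  -7.3 55.3] M [-2.03  6.15 -0.79]
```

```bash
cat >> h.py <<'E'
def rfit(n,seat=(.689,-.0576,.12),b=(.5,.3)):
    """fit drum in seat frame (ex, r, tilt) on side picture"""
    f=load("side",n);hsv=cv2.cvtColor(f["color"],cv2.COLOR_RGB2HSV)
    m=((hsv[...,0]>100)&(hsv[...,0]<130)&(hsv[...,1]>150)&(hsv[...,2]>95)).astype(np.float32)
    ang=np.arange(72)*np.pi/36;C=np.c_[.05*np.cos(ang),.05*np.sin(ang),0*ang]
    S=spin(-.1266,0);F=lambda h,P,v:cv2.fillConvexPoly(h,cv2.convexHull(((proj(f,P)+b)*256).astype(np.int32)),v,cv2.LINE_AA,8)
    win=np.zeros(m.shape,np.uint8); F(win,np.r_[S.apply(C*1.12),S.apply(C+[0,0,.07])]+np.array(seat),1)
    # ignore upper part hidden by lid/fingers automatically: window covers r -? .. body side only
    def cost(p):
        ex,r,th=p;Rm=S*R.from_euler("y",-th);O=np.array(seat)+S.apply([ex,0,r])
        h=np.zeros(m.shape,np.uint8);F(h,np.r_[Rm.apply(C),Rm.apply(C+[0,0,.074])]+O,255)
        F(h,np.r_[Rm.apply(C+[0,0,.074]),Rm.apply(C+[0,0,.08])]+O,0)
        for k in range(6):
            a=np.pi/2+k*np.pi/3;w=.003/.05
            P=np.array([[.0501*np.cos(a+d),.0501*np.sin(a+d),z] for d in(-w,w) for z in(.008,.072)])
            if Rm.apply([np.cos(a),np.sin(a),0])@(f["eye"]-O)>.1: F(h,Rm.apply(P)+O,0)
        g=cv2.dilate(win,np.ones((3,3)))
        return float((np.abs(cv2.GaussianBlur(h/255.,(0,0),.7)-cv2.GaussianBlur(m,(0,0),.7))*g).sum())
    from scipy.optimize import minimize
    best=min((minimize(cost,[e,r0,t0],method="Nelder-Mead",options=dict(initial_simplex=np.array([[e,r0,t0]]+[np.array([e,r0,t0])+d for d in np.diag([.004,.006,.05])]))) for r0 in(0,.008,.018) for t0 in(-.03,.03) for e in(-.004,.002)),key=lambda r:r.fun)
    print(n,"ex,r mm",(best.x[:2]*1000).round(1),"extra tilt deg",np.rad2deg(best.x[2]).round(1),"cost",round(best.fun,1),"cost at home",round(cost([0,0,0]),1),"at r=5",round(cost([0,.005,0]),1))
E
python3 -c "
from h import *
for n in(5,6,7,9): rfit(n)
"
```

```text
5 ex,r mm [-7.5 22. ] extra tilt deg -2.3 cost 475.9 cost at home 820.9 at r=5 773.6
6 ex,r mm [-5.3 16. ] extra tilt deg -1.6 cost 499.9 cost at home 743.4 at r=5 686.8
7 ex,r mm [ 2.6 11. ] extra tilt deg 0.3 cost 610.6 cost at home 702.7 at r=5 650.4
9 ex,r mm [ 0.4 -6.1] extra tilt deg -0.0 cost 524.5 cost at home 540.9 at r=5 567.4
```

{"method": "apply_moves", "body": {
  "steps": [
    [0, 0, 0.1, 0],
    [-0.05, 0, 0.15, 0],
    [-0.05, 0, 0.15, 0],
    [-0.05, 0, 0.15, 0],
    [-0.05, 0, 0.15, 0],
    [-0.05, 0, 0.15, 0],
    [-0.05, 0, 0.15, 0],
    [-0.05, 0, 0.15, 0],
    [-0.05, 0, 0.15, 0],
    [-0.05, 0, 0.15, 0]
  ]
}}

```text
clock: 25.43
position: [0.6485, -0.0528, 0.1853]
tool_rot: [-3.139, -0.001, 3.04]
force: [-43.6, -4.1, 64.5]
grip_width: 0.0693
```

```bash
python3 -c "
from h import *
seatpose()"
```

```text
pivot in seat mm [  2.9  -0.4 102.7] F [-43.6  -4.1  64.5] F in seat [-9.6 -9.6 80.5] M [-2.2   8.74 -0.91]
```

At 80 N axial the handle moved only 0.2 mm, so the drum is solidly home. I'll take off the load and release.

{"method": "apply_moves", "body": {
  "steps": [
    [0.05, 0, -0.1, 0],
    [0.1, 0, -0.25, 0],
    [0.15, 0, -0.38, 0],
    [0.15, 0, -0.38, 0],
    [0.15, 0, -0.38, 0],
    [0.15, 0, -0.38, 0],
    [0.15, 0, -0.38, 0],
    [0.15, 0, -0.38, 0],
    [0.15, 0, -0.38, 0],
    [0.15, 0, -0.38, 0]
  ]
}}

```text
clock: 26.27
position: [0.6484, -0.0531, 0.1859]
tool_rot: [-3.141, 0.001, 3.04]
force: [-10.0, -3.7, 9.8]
grip_width: 0.0692
```

{"method": "apply_moves", "body": {
  "steps": [
    [0, 0, 0, 0],
    [0, 0, 0, 0],
    [0, 0, 0, 0],
    [0, 0, 0, 0],
    [0, 0, 0, 0],
    [0, 0, 0, 0],
    [0, 0, -0.5, 0],
    [0, 0, -1.5, 0],
    [0, 0, -3, 0],
    [0, 0, -5, 0]
  ],
  "claw": 0
}}

```text
clock: 27.1
position: [0.6478, -0.0528, 0.2351]
tool_rot: [3.141, -0.001, 3.041]
force: [0.1, 0.2, -0.2]
grip_width: 0.0859
```

{"method": "apply_moves", "body": {
  "steps": [
    [0, 0, -3, 0],
    [2, 2, -5, 0],
    [4.5, 5, -5, 0],
    [6, 8.5, -5, 0],
    [7, 12, -5, 0],
    [8, 15.5, -5, 0],
    [9, 19, -5, 0],
    [9, 19, -5, 0],
    [9, 19, -5, 0],
    [9, 19, -5, 0]
  ],
  "claw": 1
}}

```text
clock: 27.93
position: [0.578, 0.145, 0.2852]
tool_rot: [-3.141, 0.001, 3.041]
force: [0.0, -0.2, -0.2]
grip_width: -0.0002
```

```bash
python3 - <<'E'
from h import *
from workcell import cams
go(); snap(10,(250,190,70),(370,180,80)); rfit(10); rfit(9)
for c in("side","top"):
    for n in("drive_lever_tip","drive_lever_base","drum_center","drum_handle"): print(c,n,[(np.round(d["uv"],1).tolist(),round(d["score"],2)) for d in cams.pinpoint(c,n)][:4])
# red knob centroid
pts=[]
for c,n in(("side",0),("top",0)):
    f=load(c,n);hsv=cv2.cvtColor(f["color"],cv2.COLOR_RGB2HSV);m=(((hsv[...,0]<6)|(hsv[...,0]>174))&(hsv[...,1]>150)&(hsv[...,2]>80)).astype(np.uint8)
    _,l,st,ce=cv2.connectedComponentsWithStats(m);q=(291,285.7) if c=="side" else (271,241.9)
    i=1+np.argmin(np.linalg.norm(ce[1:]-q,axis=1));print(c,st[i].tolist(),ce[i].round(1));pts.append(ce[i])
print("knob",tri([load("side"),load("top")],pts))
E
```

```text
t 27.93 at [0.578  0.145  0.2852] rpy [-1.7999e+02  4.0000e-02  1.7423e+02] F [ 0.  -0.2 -0.2] w -0.0002 q7 0.78
10 ex,r mm [ 0.1 -5.9] extra tilt deg -0.2 cost 556.2 cost at home 569.0 at r=5 590.1
9 ex,r mm [ 0.4 -6.1] extra tilt deg -0.0 cost 524.5 cost at home 540.9 at r=5 567.4
side drive_lever_tip [([289.8, 285.4], 0.49)]
side drive_lever_base [([275.3, 305.7], 0.56)]
side drum_center [([243.0, 187.1], 0.94), ([402.1, 324.0], 0.89), ([314.8, 242.1], 0.65)]
side drum_handle [([406.8, 312.1], 0.94), ([250.8, 175.2], 0.83), ([314.4, 227.5], 0.82), ([240.4, 239.9], 0.73)]
top drive_lever_tip []
top drive_lever_base [([388.2, 162.6], 0.74)]
top drum_center [([239.3, 374.9], 0.75), ([385.4, 155.6], 0.69)]
top drum_handle [([388.8, 163.5], 0.59), ([232.7, 377.0], 0.59)]
side [285, 278, 12, 12, 112] [290.8 283.6]
top [265, 235, 12, 13, 127] [270.6 241.1]
knob (array([0.53863931, 0.14479186, 0.09147024]), [np.float64(0.0), np.float64(0.0)])
```

The drum hasn't moved since release. The knob is at (0.539, 0.145, 0.0915), where 0.092 high is expected, and its throw direction is about (0.968, -0.25). I'll come down behind it with shut fingers.

```bash
python3 -c "
from h import *
go((.495,.156,.25,165.5),(.495,.156,.075,165.5))"
```

```text
t 28.43 at [0.5778 0.1451 0.2846] rpy [180.   -0.  174.2] F [-0.1 -0.4 -0.1] w 0.0001 q7 0.78
(0.495, 0.156, 0.25, 165.5) [8.35 0.25 3.46] 0.152 raw 0.152
(0.495, 0.156, 0.075, 165.5) [ 8.35  0.25 20.96] 0.152 raw 0.152
```

{"method": "apply_moves", "body": {
  "steps": [
    [3, 0.1, 0, 0.05],
    [6, 0.2, 0, 0.1],
    [8.3, 0.25, 1, 0.15],
    [8.3, 0.25, 4, 0.15],
    [8.3, 0.25, 8, 0.15],
    [8.3, 0.25, 12, 0.15],
    [8.3, 0.25, 16, 0.15],
    [8.3, 0.25, 19, 0.15],
    [8.3, 0.25, 21, 0.15],
    [8.3, 0.25, 21, 0.15]
  ]
}}

```text
clock: 29.27
position: [0.4935, 0.1556, 0.0712]
tool_rot: [-3.139, -0.005, 2.891]
force: [-1.3, 0.3, -0.6]
grip_width: -0.0002
```

```bash
python3 -c "
from h import *
go((.5386,.1448,.075,165.5),(.5386+.051*.968,.1448-.051*.25,.075,165.5))"
```

```text
t 29.27 at [0.4935 0.1556 0.0712] rpy [-179.86   -0.27  165.66] F [-1.3  0.3 -0.6] w -0.0002 q7 0.34
(0.5386, 0.1448, 0.075, 165.5) [-4.63  0.07 -0.4 ] 0.003 raw 0.003
(0.5879679999999999, 0.13205, 0.075, 165.5) [-9.73  0.06 -0.42] 0.003 raw 0.003
```

{"method": "apply_moves", "body": {
  "steps": [
    [-1.3, 0, 0, 0],
    [-2.6, 0, 0, 0],
    [-3.9, 0, 0, 0],
    [-5.2, 0.05, 0, 0],
    [-6.5, 0.05, 0, 0],
    [-7.7, 0.05, 0, 0],
    [-8.7, 0.05, 0, 0],
    [-9.4, 0.05, 0, 0],
    [-9.6, 0.05, 0, 0],
    [-9.6, 0.05, 0, 0]
  ]
}}

```text
clock: 30.1
position: [0.588, 0.1331, 0.0752]
tool_rot: [-3.141, -0.001, 2.891]
force: [-5.4, -0.2, 5.5]
grip_width: 0.0
```

```bash
cat >> h.py <<'E'
def knob(n):
    pts=[]
    for c in("side","top"):
        f=load(c,n);hsv=cv2.cvtColor(f["color"],cv2.COLOR_RGB2HSV);m=(((hsv[...,0]<6)|(hsv[...,0]>174))&(hsv[...,1]>150)&(hsv[...,2]>80)).astype(np.uint8)
        _,l,st,ce=cv2.connectedComponentsWithStats(m)
        o=[(st[i].tolist(),ce[i].round(1).tolist()) for i in range(1,len(st)) if st[i,4]>25]
        e=proj(f,[.613,.126,.0915])[0]; print(c,"expected on",e.round(1),[x for x in o if np.linalg.norm(np.array(x[1])-e)<70])
E
python3 -c "
from h import *
go();snap(11,(280,290,70),(280,230,80));knob(11)"
```

```text
t 30.1 at [0.588  0.1331 0.0752] rpy [-1.7999e+02 -8.0000e-02  1.6563e+02] F [-5.4 -0.2  5.5] w 0.0 q7 0.5
side expected on [255.9 274. ] []
top expected on [281.6 200.7] []
```

{"method": "apply_moves", "body": {
  "steps": [
    [-0.2, 0, 0, 0],
    [-0.4, 0, 0, 0],
    [-0.4, 0, 0, 0],
    [-0.4, 0, 0, 0],
    [0.5, 0, 0, 0],
    [2, 0, 0, 0],
    [4, 0, 0, 0],
    [6, 0, -1, 0],
    [8, 0, -4, 0],
    [10, 0, -8, 0]
  ]
}}

```text
clock: 31.03
position: [0.4907, 0.1574, 0.1516]
tool_rot: [-3.14, -0.003, 2.892]
force: [1.2, 0.2, 1.4]
grip_width: 0.0001
```

{"method": "apply_moves", "body": {
  "steps": [
    [0, 2, -4, 0],
    [1, 4, -8, 0],
    [2, 6, -10, 0],
    [3, 8, -10, 0],
    [3, 10, -10, 0],
    [3, 12, -10, 0],
    [3, 12, -10, 0],
    [3, 12, -10, 0],
    [3, 12, -10, 0],
    [3, 12, -10, 0]
  ]
}}

```text
clock: 31.87
position: [0.4937, 0.2802, 0.252]
tool_rot: [-3.141, 0.0, 2.89]
force: [-0.4, -0.3, -0.6]
grip_width: 0.0003
```

```bash
python3 -c "
from h import *
go();snap(12,(280,290,70),(280,230,80));knob(12);rfit(12)
from workcell import cams
for n in('drum_center','water_glass','powder_jar','jaw_model'): print(n,[[(np.round(d['uv'],1).tolist(),round(d['score'],2)) for d in cams.pinpoint(c,n)][:3] for c in('side','top')])
ax=spin(-.1266,0).apply([0,0,1]);print('expected drum_center',[proj(load(c,12),np.array([.689,-.0576,.12])+.06*ax).round(1) for c in('side','top')])"
```

```text
t 31.87 at [0.4937 0.2802 0.252 ] rpy [-1.7998e+02  1.0000e-02  1.6559e+02] F [-0.4 -0.3 -0.6] w 0.0003 q7 0.33
side expected on [255.9 274. ] [([251, 269, 12, 11, 105], [256.9, 273.9])]
top expected on [281.6 200.7] [([277, 195, 12, 13, 129], [282.5, 201.0])]
12 ex,r mm [  97.7 -163.8] extra tilt deg 11.4 cost 193.0 cost at home 703.2 at r=5 720.7
drum_center [[([313.9, 243.3], 0.74), ([242.1, 185.8], 0.72), ([405.4, 323.8], 0.58)], [([356.9, 262.0], 0.91), ([385.3, 157.4], 0.62), ([259.6, 146.6], 0.41)]]
water_glass [[([192.3, 317.5], 0.79)], [([260.8, 149.2], 0.85)]]
powder_jar [[], [([453.8, 247.8], 0.62)]]
jaw_model [[([216.0, 408.7], 0.82)], [([169.8, 190.3], 0.81), ([454.6, 245.3], 0.59)]]
expected drum_center [array([[243.9, 186.4]]), array([[386.1, 158.2]])]
```

```bash
python3 -c "
from h import *
for c,(u,v,w) in (('side',(240,195,28)),('top',(385,165,30))):
    a,b=[load(c,n)['color'][v-w:v+w,u-w:u+w].astype(int) for n in(10,12)];d=np.abs(a-b).max(2);print(c,'changed px',(d>40).sum(),'of',d.size)
S=load('side',12);ang=np.arange(72)*np.pi/36;C=np.c_[.05*np.cos(ang),.05*np.sin(ang),0*ang]
# lid extents (white) in side view vs model at r=0,3,6
hsv=cv2.cvtColor(S['color'],cv2.COLOR_RGB2HSV);wm=((hsv[...,1]<60)&(hsv[...,2]>130)).astype(np.uint8)
_,l,st,ce=cv2.connectedComponentsWithStats(wm);print([st[i].tolist() for i in range(1,len(st)) if st[i,4]>150 and 200<ce[i][0]<290 and 140<ce[i][1]<215])
R0=spin(-.1266,0)
for r in(0,.003,.006,.02):
    q=proj(S,R0.apply(C+[0,0,.08+r])+[.689,-.0576,.12])+[.5,.3];print(r,q.min(0).round(1),q.max(0).round(1))
from workcell import workorder;print(workorder.job_done())
"
```

```text
side changed px 492 of 3136
top changed px 2879 of 3600
[[225, 166, 43, 36, 890]]
0 [225.1 163.7] [268.7 198.4]
0.003 [225.5 162.8] [269.2 197.5]
0.006 [226.  161.9] [269.7 196.6]
0.02 [227.9 157.4] [272.  192.3]
the job is handed in; nothing more can be done
None
```

The job is handed in: I fitted the blue drum on the leaning spindle, pushed it home while holding it, and threw the lever over. No verdict was reported. The clock read about 32 s of the 58 s allowed.

**What I did**
- I took the leftmost drum with the jaws across the ends of its handle bar. This let it pivot in the pads to match the lean.
- The first tilt, pressing the drum's edge on the spindle nose, slipped off. Hooking the nose in the socket bore and pulling back tilted it.
- The first insertion stopped about 20 mm short because the drum's underside was roughly 7 mm off the axis. I backed out, corrected the line, and it meshed and went in.
- I released the drum, then pushed the knob over with the fingers shut.

**Last checks**
- **Drum home:** at about 80 N along the axis, the handle moved only 0.2 mm. Afterwards the lid outline matched the home pose to within about 2–4 px, and the detected drum centre to within about 2 px.
- **Lever:** the knob is within about 1 px of its fully-on position in both cameras.
- **Bystanders:** the glass and jaw model are where they were. The jar was found only in the top view, about 4 px from its first reading; the side view missed it.
- **Robot:** it is clear of everything, with forces near zero.

**Checks that failed or disagreed**
- The silhouette fit of the drum's depth read about 6 mm too low, and on the last picture it failed outright, so I did not rely on it.
- The before/after picture comparison also proved nothing: 492 of 3136 pixels differed in the side view and 2879 of 3600 in the top view. I think the arm's different position explains this, but I did not check.

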